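Empty the cup and return cup, whetstone and dresser to their own bays

ROBOT

A 6-joint arm with a two-finger parallel gripper is mounted at the origin on the work surface. World frame = base frame: x ahead of the robot, y to its left, z up, the work surface at z = 0. Lengths are in mm, angles in rad, forces in N, time in s.
With the tool pointing down it reaches from about 275 to 750 mm from the base axis. Payload 10.2 kg.
Tool frame: the origin (TCP) lies on the centre line of the jaws, within the pads' length; the fingertips stand 22 mm ahead of it and the grasp point (between the pads) lies 3 mm ahead of it (ctrl.tip_reach is the distance from the TCP to the fingertips, in mm); z points along the fingers, y is the line along which they close (so a half turn about z gives the same grasp; the last joint's range is limited). The gripper opens to 85 mm and grips with 20 to 120 N. Pads are 22 mm wide; open, the fingers measure 114 mm over their backs; the gripper's body (76 mm by 85 mm) begins 54 mm behind the grasp point. The pads swing forward as they close: fully open they stand 13 mm farther back than shut.
Start: joints at [1.002, 0.313, 1.498, -0, 1.331, -0.223], TCP at [177.961, 493.924, 253.294] pointing down, gripper open.
Joint ranges: [-2.94, 2.94], [-0.97, 2.17], [0.19, 2.56], [-1.23, 4.37], [0.02, 3.11], [-2.88, 2.88]. Speed limits (rad/s): [2.39, 2.39, 3.01, 3.14, 3.14, 3.14].

INTERFACE

Orientations are given as a rotation vector (axis times angle).
In Python, from cell import ctrl gives the robot as it stands.
- The arm moves only by the tool move_arm, never from a script. Its argument "targets" is a list of rows, each a list of 3 entries, a list of its own where there are three numbers: the closure, from 0 (fully open) to 1 (shut), then the shift along the tool's x, y, z each as a share of 0.25 m, from -1 to 1, then the turn about the tool's z as a share of 90 degrees, from -1 to 1. In form: [[fingers, [tx, ty, tz], spin], ...]. A call has 1 to 20 rows; each row is the pose to reach, as a shift and turn from the pose commanded when the call began, along the tool's axes at that moment; what a row does not reach only later rows make up. A row lasts 1/8 s, in which the tool goes at most 62.5 mm and 10.7 degrees, less where a joint would pass 70% of its speed; a pose out of reach is approached as far as the arm can. A call with a number of a shift or a turn outside -1 to 1 is refused whole. A call with a gripper value outside its range is refused whole. The fingers move at their own pace and stop on an object; "grip_force" is the grip in N (left out, the last holds). Time passes only in rows, so rows that repeat a pose let the fingers close. It gives the time, the measured TCP pose, the force, the opening and the grip force at its end, in the units of the state.
- ctrl.read_state(): the state, without advancing time (a new reading comes with each control period).
- ctrl.grab_frame(name): name is "scene" or "top" or "wrist"; returns (picture, depth): 384x512x3 uint8, blue, green, red; 384x512 float32, mm along the optical axis (not along the pixel's ray), 0 where there is no reading.
- ctrl.get_calibration(name): a dict with "K" (3x3 intrinsics, pixels), "k1" (the pictures are not rectified: a ray, as slopes to the right and down, at radius r is drawn at 1 + k1 r^2 times it, then the intrinsics apply), "cam_to_world" (4x4, takes a point from camera to world coordinates). Camera axes: x right, y up, looking along -z (the intrinsics and any distortion apply to the point x, -y, -z); pixel columns grow to the right and rows downward; lengths in mm; the calibration is good to about 2 mm. A picture is of the moment at which its call begins: read the wrist's pose just before it. get_calibration takes no time and is no camera call; for the wrist camera it gives the pose at the moment of the call.
- ctrl.job_done(): hands the job in; it is judged then, once.
The state is a dict: "time_s": time; "joints": joint angles; "dq": joint speeds; "joint_efforts": joint torques, N m; "ee_pos": TCP position; "ee_rot": TCP orientation; "ft_force": force on the tool from outside, world axes, zero at the start; "moment": the same for the moment, N m; "opening": finger opening in mm; "finger_force": force on a finger pad.
Only numpy, scipy, OpenCV 4.12 (cv2) and the standard library are available. Lean on these libraries where they do the work, as an engineer would, in place of code of your own. Each camera call takes 0.05 s, during which the arm holds its last target. There are 200 camera calls.

TASK

Clear the grinding bench: tip all six steel balls out of the metal cup into the white tub, then stand the emptied cup upright in its own bay of the wooden caddy, the one whose label shows a disc. Lay the whetstone flat and lengthwise in the bay labelled with a bar, and the wheel dresser flat and lengthwise in the bay labelled with a T; the whetstone is brittle, so set it down gently, never drop it. Keep the tub standing and leave the bottle, the glass and the screwdriver where they are.

Things in the scene. Friction and masses are not known exactly. Their poses are not given: they have to be found in the camera images.
- caddy: fixed plywood caddy. Origin: underside, centre of its middle bay. Three equal open bays side by side along y (centres -106, 0, +106 mm), each 155 mm long (x) and 100 mm wide inside, floor 5 mm and wall tops 22 mm above the bench, walls 6 mm. At its +x end a solid ledge (66 mm deep, top at 22 mm) holds one white label per bay; which label is at which bay varies
- label_cup: white 56 x 75 mm label, 2 mm thick, with a dark disc 44 mm across, fixed on the ledge at the +x end of the cup's bay; origin underside centre, axes as the caddy's
- label_whetstone: same white label with a dark bar (50 x 19 mm), for the whetstone's bay; axes as the caddy's
- label_dresser: same white label with a dark T, for the dresser's bay; axes as the caddy's
- cup_bay (a point): centre of the floor of the bay that belongs to the disc label (117 mm towards -x of that label's centre); x along the bay, y across it, z up
- whetstone_bay (a point): centre of the floor of the bay that belongs to the bar label; x along the bay, y across it, z up
- dresser_bay (a point): centre of the floor of the bay that belongs to the T label; x along the bay, y across it, z up
- cup: round aluminium cup, open top, 60 mm high, outer diameter 48 mm at the foot widening evenly to 69 mm at the rim, wall 3 mm, floor 4 mm, 120 g empty; origin underside centre, z up along its axis. Starts upright on the bench with the six steel balls in it; they come out once it is tipped some 10 to 20 degrees past level
- cup_mouth (a point): centre of the cup's mouth, on its axis, level with the rim
- whetstone: grey rectangular sharpening stone 110 x 40 x 28 mm, about 270 g, lying flat on the bench; origin underside centre, x along its length, y across its width
- dresser: T-shaped steel grinding-wheel dresser lying flat, 125 mm long, about 300 g: dark straight handle 24 mm wide and 24 mm high from x = -62 to +37 mm, bright cross head 60 mm wide (y) and 26 mm high from x = +36 to +62 mm; origin on its underside at mid length, x along the handle towards the head. Centre of mass near x = +13 mm
- tub: white plastic tub, open top, 70 mm high, outer diameter 110 mm at the foot and 124 mm at the rim, wall 4 mm, floor 5 mm, 400 g, loose, standing on the bench; origin underside centre, z up
- ball0: one of six identical bare smooth steel bearing balls, 16 mm across, 17 g; origin at its centre
- ball1: one of six identical bare smooth steel bearing balls, 16 mm across, 17 g; origin at its centre
- ball2: one of six identical bare smooth steel bearing balls, 16 mm across, 17 g; origin at its centre
- ball3: one of six identical bare smooth steel bearing balls, 16 mm across, 17 g; origin at its centre
- ball4: one of six identical bare smooth steel bearing balls, 16 mm across, 17 g; origin at its centre
- ball5: one of six identical bare smooth steel bearing balls, 16 mm across, 17 g; origin at its centre
- bottle: clear closed bottle with an orange cap, 72 mm across, 200 mm high, loose; origin underside centre. Bystander
- glass: drinking glass, rim 68 mm across, 85 mm high, loose; origin underside centre. Bystander
- screwdriver: blue-handled screwdriver 200 mm long lying on the bench, loose; origin under its mid length, x towards the tip. Bystander

How it is judged:
By the outcome, as a careful person would: the job done as asked, in the order asked, and still so for the second after the job is handed in, with the robot touching nothing.
It also fails if it takes over 72 s, if anything falls off the work surface, if the arm or the gripper's body presses on something with over 40 N, if the wrist force passes 120 N, or if a joint passes its speed limit or range.

## Working session

There is one attempt and no reset: what is moved stays moved. The work goes in short steps, Python scripts to look and compute and a tool call to move; the robot and the scene stay as the last step left them, time stands still between calls to the robot, and variables do not carry over. Pictures are saved under pics/ and viewed, at most 10 in all, crops included, and the job is handed in when it is done.

Besides the shell and the picture viewer there is one more tool, called after "Call:" as name(argument=value, ...) on one line, values as JSON. move_arm: Moves the arm, as the interface text tells. Its arguments: {"type":"object","properties":{"targets":{"type":"array","items":{"type":"array"}},"grip_force":{"type":"number"}},"required":["targets"]}

```bash
mkdir -p pics; ls
cat > h.py <<'E'
import numpy as np, cv2
from cell import ctrl
def grab(n):
    c=ctrl.get_calibration(n); im,d=ctrl.grab_frame(n); return im,d,c
def cloud(d,c):
    K=np.array(c["K"]);k1=c["k1"];T=np.array(c["cam_to_world"])
    h,w=d.shape; v,u=np.mgrid[:h,:w].astype(np.float32)
    p=cv2.undistortPoints(np.stack([u.ravel(),v.ravel()],1)[:,None],K,np.array([k1,0,0,0.]))[:,0]
    z=d.ravel(); P=np.stack([p[:,0]*z,-p[:,1]*z,-z],1)
    return (P@T[:3,:3].T+T[:3,3]).reshape(h,w,3)
def onplane(px,c,z):
    K=np.array(c["K"]);T=np.array(c["cam_to_world"])
    p=cv2.undistortPoints(np.array(px,np.float32).reshape(-1,1,2),K,np.array([c["k1"],0,0,0.]))[:,0]
    r=np.c_[p[:,0],-p[:,1],-np.ones(len(p))]@T[:3,:3].T
    o=T[:3,3]; return o+r*((z-o[2])/r[:,2])[:,None]
E
python3 - <<'E'
from h import *
import pickle
out={}
for n in("top","scene"):
    im,d,c=grab(n); out[n]=(im,d,c)
    cv2.imwrite(f"pics/{n}0.png",im); print(n,np.array(c["cam_to_world"]).round(2).tolist(),c["k1"],np.array(c["K"]).round(1).tolist(),(d==0).mean())
pickle.dump(out,open("o.pkl","wb"))
s=ctrl.read_state(); print(s["ee_pos"],s["ee_rot"],s["time_s"],ctrl.tip_reach)
E
```

```text
pics
top [[0.02, 0.99, -0.15, 443.35], [-1.0, 0.02, 0.03, -2.39], [0.03, 0.15, 0.99, 1280.81], [0.0, 0.0, 0.0, 1.0]] -0.03229246113528529 [[493.1, 0.0, 260.7], [0.0, 493.1, 185.4], [0.0, 0.0, 1.0]] 0.004221598307291667
scene [[0.25, -0.71, 0.66, 1312.28], [0.97, 0.19, -0.15, -190.23], [-0.02, 0.68, 0.74, 860.97], [0.0, 0.0, 0.0, 1.0]] -0.02455268821158874 [[372.3, 0.0, 253.8], [0.0, 372.3, 201.2], [0.0, 0.0, 1.0]] 0.003997802734375
[177.86273671 493.75959378 252.82547621] [-5.40455577e-01 -3.09431638e+00  1.54555020e-03] 0.1 22.0
```

View pics/top0.png

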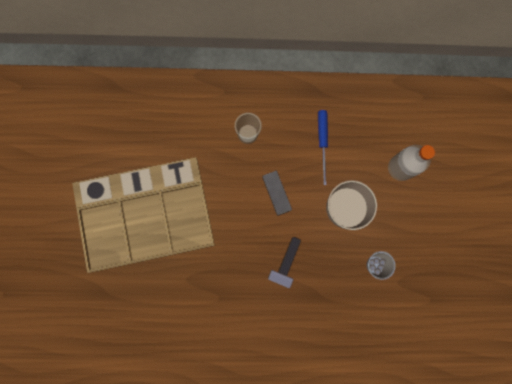

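View pics/scene0.png

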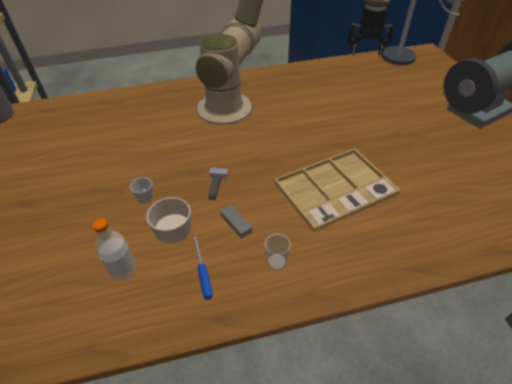

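The top view shows the cup with its balls at (381,265), the tub at (352,206), the whetstone at (277,193) and the dresser at (285,262), with its head at (281,280). The caddy labels run disc (95,190), bar (136,182) and T (177,172). The scene view agrees with this. Next I measure both views.

```bash
cat > m.py <<'E'
from h import *
import pickle
o=pickle.load(open("o.pkl","rb"))
C={n:cloud(o[n][1],o[n][2]) for n in o}
def circ(P):
    A=np.c_[2*P[:,:2],np.ones(len(P))]; s=np.linalg.lstsq(A,(P[:,:2]**2).sum(1),rcond=None)[0]
    return s[:2].round(1),round(float(np.sqrt(s[2]+s[:2]@s[:2])),1)
def rect(P): return cv2.minAreaRect(P[:,:2].astype(np.float32))
for n in C:
    im,d,c=o[n]; P=C[n]; ok=d>0
    X,Y,Z=P[...,0],P[...,1],P[...,2]
    bench=ok&(X>250)&(X<800)&(abs(Y)<500)
    print(n,"bench z",np.median(Z[bench&(abs(Z)<12)]).round(2))
    up=(bench&(Z>9)).astype(np.uint8)
    k,L,S,ce=cv2.connectedComponentsWithStats(up)
    for i in range(1,k):
        if S[i,4]<60: continue
        Q=P[L==i]; z=Q[:,2]; t=Q[z>np.percentile(z,98)-5]
        r=rect(Q); rt=rect(t)
        print(i,S[i,:5],"zmax",np.percentile(z,[50,90,98]).round(1),"rect",np.round(r[0],1),np.round(r[1],1),round(r[2],1),"| top",np.round(rt[0],1),np.round(rt[1],1),"circ",circ(t))
    # labels
    wh=bench&(im.min(2)>150)&(Z>12)&(Z<40)
    k,L,S,ce=cv2.connectedComponentsWithStats(wh.astype(np.uint8))
    for i in range(1,k):
        if S[i,4]>80: r=rect(P[L==i]); print("white",ce[i].round(),np.round(r[0],1),np.round(r[1],1),round(r[2],1),P[L==i][:,2].mean().round(1))
E
python3 m.py
```

```text
top bench z 1.15
1 [234 115  27  29 393] zmax [58.2 86.3 89.1] rect [770.2  -3. ] [59.6 65.1] 0.3 | top [770.   -3.1] [65.3 59.1] circ (array([773.7,  -4.2]), 31.6)
2 [318 124  10  61 311] zmax [21.1 27.3 29.8] rect [ 719.8 -203.2] [ 24.8 160.3] 89.9 | top [ 769.2 -204.2] [60.5 19.2] circ (array([ 769.6, -201.3]), 18.4)
15 [ 388  145   46   36 1170] zmax [131.6 198.7 202.9] rect [ 688.4 -409.3] [72.  64.1] 27.6 | top [ 691.2 -413.4] [30.7 28.9] circ (array([ 690.5, -414.1]), 11.4)
19 [  72  157  142  115 4826] zmax [23.4 27.3 29.5] rect [554.  259.9] [234.9 324.7] 13.3 | top [553.5 258.8] [233.2 322.7] circ (array([552.9, 257.1]), 125.7)
22 [262 171  30  45 690] zmax [28.6 31.8 34. ] rect [614.4 -82.3] [110.   41.8] 21.3 | top [614.3 -81.9] [109.5  39.5] circ (array([614. , -80.1]), 34.3)
25 [326 181  51  49 843] zmax [52.7 71.5 74.6] rect [ 581.1 -267.9] [120.6 122.7] 1.6 | top [ 580.8 -267.6] [121.3 120.8] circ (array([ 581. , -267.4]), 59.6)
373 [268 237  33  51 632] zmax [24.9 28.5 30.2] rect [ 441.5 -112.4] [ 60.3 124.5] 67.9 | top [ 442.2 -107.8] [ 58.8 121.3] circ (array([ 435
[... 755 characters left out ...]
72.5 | top [ 582.9 -271.8] [123.2 121.6] circ (array([ 583. , -271.2]), 59.5)
9 [220 205  32  33 491] zmax [26.4 28.5 30.1] rect [617.4 -86. ] [110.6  40.5] 22.0 | top [616.8 -85.9] [109.7  39.9] circ (array([617.1, -86.8]), 33.0)
10 [  93  219   43   61 1535] zmax [118.1 189.8 199.3] rect [ 702.4 -412.1] [53.6 72.1] 19.4 | top [ 692.9 -415.5] [30.6 31.5] circ (array([ 693.4, -415.7]), 11.9)
11 [264 234  27  35 521] zmax [58.4 83.  85.1] rect [770.3  -7.9] [58.8 65.8] 0.7 | top [769.8  -8. ] [57.8 65.5] circ (array([775.6,  -7.9]), 31.6)
12 [194 237  16  48 237] zmax [20.4 24.6 25.9] rect [ 721.7 -210.3] [156.2  24.9] 2.5 | top [ 770.9 -207.3] [19.1 57.5] circ (array([ 771.5, -208.1]), 18.0)
```

Call:
move_arm(targets=[[0, [0, 0.5, 0], 0], [0, [0, 1, 0], 0], [0, [0, 1, 0], 0], [0, [0, 1, 0], 0], [0, [0, 1, 0], 0], [0, [0, 1, 0], 0], [0, [0, 1, 0], 0]])

```text
time_s: 0.98
ee_pos: [262.5, 728.6, 253.3]
ee_rot: [-0.54, -3.095, 0.001]
ft_force: [-0.7, 0.0, 0.6]
opening: 85.2
finger_force: 0.0
```

Call:
move_arm(targets=[[0, [0, 0.5, 0], 0], [0, [0, 1, 0], 0], [0, [0, 1, 0], 0], [0, [0, 1, 0], 0], [0, [0, 1, 0], 0], [0, [0, 1, 0], 0]])

```text
time_s: 1.72
ee_pos: [276.0, 766.1, 201.3]
ee_rot: [0.539, 3.087, 0.063]
ft_force: [0.3, -0.6, -0.3]
opening: 85.4
finger_force: 0.0
```

```bash
python3 -c "
from cell import ctrl
s=ctrl.read_state()
for k in s: print(k,s[k])"
```

```text
time_s 1.725
joints [ 1.07999852  1.15015676  0.18744832  0.0058086   1.76378907 -0.14376413]
dq [ 1.36739053e-03  3.26859363e-02 -3.24822076e-03 -6.18467172e-05
 -3.10375523e-02  8.63627024e-04]
joint_efforts [ 2.66946181e-04 -7.27067542e+01 -2.73555708e+01  1.58212910e-02
 -8.59592110e-02 -1.31614237e-03]
ee_pos [276.03803908 766.09582087 201.32586245]
ee_rot [0.53914964 3.08709373 0.06262751]
ft_force [ 0.28878093 -0.55531526 -0.28249834]
moment [-0.01096354  0.02859089  0.00457886]
finger_force 0.0
opening 85.36128696395299
```

Call:
move_arm(targets=[[0, [0, -0.2, 0], 0], [0, [0, -0.4, 0], 0], [0, [0, -0.4, 0], 0], [0, [0, -0.4, 0], 0]])

```text
time_s: 2.22
ee_pos: [240.8, 669.6, 196.7]
ee_rot: [0.539, 3.089, 0.056]
ft_force: [-0.5, 1.3, 0.8]
opening: 85.3
finger_force: 0.0
```

```bash
python3 -c "
from cell import ctrl
from scipy.spatial.transform import Rotation as R
s=ctrl.read_state()
print(s['joints'],s['ee_pos'],R.from_rotvec(s['ee_rot']).as_matrix().round(3))"
```

```text
[ 1.05929043  0.76487477  0.93046576  0.00660469  1.4106844  -0.1667033 ] [240.7778953  669.63749349 196.72895794] [[-0.941  0.339  0.012]
 [ 0.339  0.94   0.034]
 [ 0.001  0.036 -0.999]]
```

Call:
move_arm(targets=[[0, [-0.2, -0.2, -0.1], 0], [0, [-0.4, -0.4, -0.2], 0], [0, [-0.6, -0.6, -0.2], 0], [0, [-0.8, -0.8, -0.2], 0], [0, [-1, -0.95, -0.2], 0], [0, [-1, -0.95, -0.2], 0]])

```text
time_s: 2.98
ee_pos: [398.6, 360.7, 238.8]
ee_rot: [0.541, 3.084, 0.064]
ft_force: [0.1, -0.2, 0.6]
opening: 85.2
finger_force: 0.0
```

Call:
move_arm(targets=[[0, [-0.2, -0.2, 0], 0], [0, [-0.4, -0.4, 0], 0], [0, [-0.6, -0.6, 0], 0], [0, [-0.8, -0.8, 0], 0], [0, [-1, -0.95, 0], 0], [0, [-1, -0.95, 0], 0]])

```text
time_s: 3.72
ee_pos: [553.6, 51.1, 228.9]
ee_rot: [0.543, 3.084, 0.061]
ft_force: [0.1, -0.0, 0.2]
opening: 85.2
finger_force: 0.0
```

Call:
move_arm(targets=[[0, [-0.2, -0.2, 0], 0], [0, [-0.4, -0.4, 0], 0], [0, [-0.6, -0.6, 0], 0], [0, [-0.8, -0.8, 0], 0], [0, [-1, -0.95, 0], 0], [0, [-1, -0.95, 0], 0]])

```text
time_s: 4.47
ee_pos: [706.9, -257.3, 218.4]
ee_rot: [0.542, 3.085, 0.06]
ft_force: [0.4, 0.7, -0.6]
opening: 85.6
finger_force: 0.0
```

```bash
cat > st.py <<'E'
from cell import ctrl
import numpy as np
from scipy.spatial.transform import Rotation as R
s=ctrl.read_state(); M=R.from_rotvec(s['ee_rot']).as_matrix()
print(s['time_s'],'j',np.round(s['joints'],3),'p',np.round(s['ee_pos'],1),'open',round(s['opening'],1))
print(M.round(3).tolist(),'tilt',np.degrees(np.arccos(-M[2,2])).round(2),'az',np.degrees(np.arctan2(M[1,2],M[0,2])).round(1))
E
python3 st.py
```

```text
4.475 j [-0.516  0.901  0.628  0.039  1.617 -1.738] p [ 706.9 -257.3  218.4] open 85.6
[[-0.94, 0.341, 0.015], [0.341, 0.939, 0.036], [-0.002, 0.039, -0.999]] tilt 2.25 az 67.0
```

Call:
move_arm(targets=[[0, [-1, 0, -0.5], 0], [0, [-1, 0, -0.5], 0], [0, [-1, 0, -0.5], 0], [0, [-1, 0, -0.5], 0], [0, [-1, 0, -0.5], 0], [0, [-1, 0, -0.5], 0]])

```text
time_s: 5.22
ee_pos: [746.4, -270.6, 263.6]
ee_rot: [0.533, 3.047, 0.049]
ft_force: [0.7, -0.1, -0.2]
opening: 85.3
finger_force: 0.0
```

```bash
python3 st.py
```

```text
5.225 j [-0.508  1.072  0.186  0.047  1.848 -1.719] p [ 746.4 -270.6  263.6] open 85.3
[[-0.939, 0.339, 0.053], [0.34, 0.94, 0.023], [-0.042, 0.039, -0.998]] tilt 3.29 az 23.3
```

Call:
move_arm(targets=[[0, [-1, 0, -0.5], 0], [0, [-1, 0, -0.5], 0]])

```text
time_s: 5.48
ee_pos: [748.8, -272.4, 279.8]
ee_rot: [0.528, 3.01, 0.038]
ft_force: [0.1, 0.8, 0.0]
opening: 85.4
finger_force: 0.0
```

```bash
python3 st.py
```

```text
5.475 j [-0.511  1.051  0.186  0.054  1.831 -1.718] p [ 748.8 -272.4  279.8] open 85.4
[[-0.937, 0.339, 0.089], [0.341, 0.94, 0.01], [-0.08, 0.039, -0.996]] tilt 5.12 az 6.4
```

Call:
move_arm(targets=[[0, [-1, 0, -0.5], 0], [0, [-1, 0, -0.5], 0], [0, [-1, 0, -0.5], 0], [0, [-1, 0, -0.5], 0]])

```text
time_s: 5.98
ee_pos: [746.9, -272.9, 305.0]
ee_rot: [0.523, 2.974, 0.029]
ft_force: [0.4, -0.3, 1.3]
opening: 85.2
finger_force: 0.0
```

```bash
python3 st.py
```

```text
5.975 j [-0.514  1.02   0.187  0.06   1.826 -1.719] p [ 746.9 -272.9  305. ] open 85.2
[[-0.933, 0.339, 0.123], [0.341, 0.94, -0.003], [-0.117, 0.04, -0.992]] tilt 7.09 az -1.2
```

Call:
move_arm(targets=[[0, [-1, 0, -0.5], 0]])

```text
time_s: 6.1
ee_pos: [749.9, -274.5, 316.5]
ee_rot: [0.518, 2.94, 0.02]
ft_force: [-0.5, 0.2, 0.4]
opening: 85.3
finger_force: 0.0
```

Call:
move_arm(targets=[[0, [-1, 0, -0.5], 0]])

```text
time_s: 6.22
ee_pos: [752.0, -275.9, 330.7]
ee_rot: [0.513, 2.905, 0.01]
ft_force: [0.0, -0.5, 0.9]
opening: 85.3
finger_force: 0.0
```

Call:
move_arm(targets=[[0, [-1, 0, -0.5], 0]])

```text
time_s: 6.35
ee_pos: [753.3, -277.0, 345.2]
ee_rot: [0.508, 2.871, 0.001]
ft_force: [-0.0, -0.2, -0.2]
opening: 85.3
finger_force: 0.0
```

Call:
move_arm(targets=[[0, [-1, 0, -0.5], 0]])

```text
time_s: 6.48
ee_pos: [754.0, -277.9, 360.1]
ee_rot: [0.503, 2.838, -0.007]
ft_force: [-0.2, -0.5, -0.3]
opening: 85.2
finger_force: 0.0
```

```bash
python3 st.py
```

```text
6.475 j [-0.523  0.954  0.187  0.084  1.755 -1.717] p [ 754.  -277.9  360.1] open 85.2
[[-0.907, 0.339, 0.251], [0.337, 0.94, -0.05], [-0.253, 0.04, -0.967]] tilt 14.85 az -11.2
```

Call:
move_arm(targets=[[0, [-1, 0, 0], 0], [0, [-1, 0, 0], 0]])

```text
time_s: 6.72
ee_pos: [771.2, -283.5, 343.0]
ee_rot: [0.498, 2.802, -0.017]
ft_force: [0.2, -0.2, -0.4]
opening: 85.3
finger_force: 0.0
```

Call:
move_arm(targets=[[0, [-1, 0, 0], 0], [0, [-1, 0, 0], 0]])

```text
time_s: 6.98
ee_pos: [785.6, -288.2, 331.7]
ee_rot: [0.492, 2.765, -0.025]
ft_force: [0.5, 0.1, -0.3]
opening: 85.4
finger_force: 0.0
```

```bash
python3 st.py
```

```text
6.975 j [-0.517  0.999  0.187  0.093  1.634 -1.715] p [ 785.6 -288.2  331.7] open 85.4
[[-0.885, 0.339, 0.319], [0.333, 0.94, -0.075], [-0.325, 0.04, -0.945]] tilt 19.13 az -13.2
```

Call:
move_arm(targets=[[0, [-1, 0, -1], 0], [0, [-1, 0, -1], 0]])

```text
time_s: 7.22
ee_pos: [761.2, -282.2, 397.8]
ee_rot: [0.487, 2.731, -0.034]
ft_force: [0.7, 0.2, 0.5]
opening: 85.4
finger_force: 0.0
```

Call:
move_arm(targets=[[0, [-1, 0, -1], 0], [0, [-1, 0, -1], 0]])

```text
time_s: 7.48
ee_pos: [734.7, -275.2, 456.8]
ee_rot: [0.482, 2.697, -0.042]
ft_force: [0.6, -0.3, 0.9]
opening: 85.1
finger_force: 0.0
```

```bash
python3 st.py
```

```text
7.475 j [-0.541  0.833  0.187  0.113  1.733 -1.717] p [ 734.7 -275.2  456.8] open 85.1
[[-0.861, 0.339, 0.38], [0.327, 0.94, -0.098], [-0.39, 0.04, -0.92]] tilt 23.08 az -14.5
```

Call:
move_arm(targets=[[0, [-1, 0, 0], 0]])

```text
time_s: 7.6
ee_pos: [746.6, -279.2, 454.0]
ee_rot: [0.476, 2.659, -0.052]
ft_force: [-0.4, 0.4, -0.3]
opening: 85.6
finger_force: 0.0
```

Call:
move_arm(targets=[[0, [-1, 0, 0], 0]])

```text
time_s: 7.72
ee_pos: [758.5, -283.5, 447.4]
ee_rot: [0.472, 2.629, -0.057]
ft_force: [0.1, -0.1, -0.6]
opening: 85.5
finger_force: 0.0
```

Call:
move_arm(targets=[[0, [-1, 0, 0], 0]])

```text
time_s: 7.85
ee_pos: [768.2, -287.0, 446.2]
ee_rot: [0.467, 2.595, -0.065]
ft_force: [0.4, -0.2, -0.8]
opening: 85.3
finger_force: 0.0
```

Call:
move_arm(targets=[[0, [-1, 0, 0], 0]])

```text
time_s: 7.98
ee_pos: [776.6, -290.0, 447.7]
ee_rot: [0.462, 2.561, -0.072]
ft_force: [0.0, 0.0, 1.1]
opening: 85.2
finger_force: 0.0
```

Call:
move_arm(targets=[[0, [-1, 0, 0], 0]])

```text
time_s: 8.1
ee_pos: [783.9, -292.8, 451.3]
ee_rot: [0.456, 2.525, -0.08]
ft_force: [-0.8, 1.1, -0.1]
opening: 85.2
finger_force: 0.0
```

Call:
move_arm(targets=[[0, [-1, 0, 0], 0]])

```text
time_s: 8.22
ee_pos: [790.0, -295.3, 456.8]
ee_rot: [0.451, 2.489, -0.088]
ft_force: [-0.2, 0.6, 0.6]
opening: 85.5
finger_force: 0.0
```

Call:
move_arm(targets=[[0, [-1, 0, 0], 0]])

```text
time_s: 8.35
ee_pos: [795.0, -297.4, 464.0]
ee_rot: [0.446, 2.454, -0.095]
ft_force: [0.1, -0.3, 0.6]
opening: 85.4
finger_force: 0.0
```

Call:
move_arm(targets=[[0, [-1, 0, 0], 0]])

```text
time_s: 8.48
ee_pos: [798.9, -299.1, 472.6]
ee_rot: [0.44, 2.419, -0.102]
ft_force: [-0.4, 0.2, -0.6]
opening: 85.2
finger_force: 0.0
```

Call:
move_arm(targets=[[0, [-1, 0, 0], 0]])

```text
time_s: 8.6
ee_pos: [801.7, -300.6, 482.7]
ee_rot: [0.435, 2.384, -0.109]
ft_force: [0.2, -1.0, -0.2]
opening: 85.5
finger_force: 0.0
```

Call:
move_arm(targets=[[0, [-1, 0, 0], 0]])

```text
time_s: 8.72
ee_pos: [803.5, -301.8, 494.1]
ee_rot: [0.43, 2.35, -0.116]
ft_force: [0.2, 0.2, 0.6]
opening: 85.2
finger_force: 0.0
```

```bash
python3 st.py
```

```text
8.725 j [-0.539  0.844  0.187  0.164  1.372 -1.719] p [ 803.5 -301.8  494.1] open 85.2
[[-0.676, 0.339, 0.654], [0.273, 0.94, -0.205], [-0.685, 0.04, -0.728]] tilt 43.3 az -17.4
```

Call:
move_arm(targets=[[0, [-1, 0, 0], 0]])

```text
time_s: 8.85
ee_pos: [804.4, -302.6, 506.8]
ee_rot: [0.424, 2.316, -0.122]
ft_force: [-0.0, 0.6, 0.3]
opening: 85.4
finger_force: 0.0
```

Call:
move_arm(targets=[[0, [-1, 0, 0], 0]])

```text
time_s: 8.98
ee_pos: [804.2, -303.1, 520.6]
ee_rot: [0.419, 2.282, -0.129]
ft_force: [0.1, 0.4, 0.6]
opening: 85.6
finger_force: 0.0
```

Call:
move_arm(targets=[[0, [-1, 0, 0], 0]])

```text
time_s: 9.1
ee_pos: [803.1, -303.3, 535.3]
ee_rot: [0.414, 2.249, -0.135]
ft_force: [0.3, 0.2, 0.5]
opening: 85.6
finger_force: 0.0
```

Call:
move_arm(targets=[[0, [-1, 0, 0], 0]])

```text
time_s: 9.22
ee_pos: [801.0, -303.3, 551.1]
ee_rot: [0.409, 2.216, -0.141]
ft_force: [-0.5, -0.7, -0.7]
opening: 85.4
finger_force: 0.0
```

Call:
move_arm(targets=[[0, [-1, 0, 0], 0]])

```text
time_s: 9.35
ee_pos: [798.1, -302.9, 567.5]
ee_rot: [0.404, 2.183, -0.147]
ft_force: [-0.4, 0.2, -0.5]
opening: 85.4
finger_force: 0.0
```

Call:
move_arm(targets=[[0, [-1, 0, 0], 0]])

```text
time_s: 9.48
ee_pos: [794.1, -302.2, 584.8]
ee_rot: [0.398, 2.15, -0.152]
ft_force: [-0.5, 1.6, 0.2]
opening: 85.8
finger_force: 0.0
```

Call:
move_arm(targets=[[0, [-1, 0, 0], 0]])

```text
time_s: 9.6
ee_pos: [789.3, -301.3, 602.6]
ee_rot: [0.393, 2.118, -0.158]
ft_force: [0.4, 0.4, 0.1]
opening: 85.7
finger_force: 0.0
```

Call:
move_arm(targets=[[0, [-1, 0, 0], 0]])

```text
time_s: 9.72
ee_pos: [783.6, -300.0, 620.9]
ee_rot: [0.388, 2.086, -0.163]
ft_force: [0.8, -0.6, 0.7]
opening: 85.5
finger_force: 0.0
```

Call:
move_arm(targets=[[0, [-1, 0, 0], 0]])

```text
time_s: 9.85
ee_pos: [777.0, -298.4, 639.7]
ee_rot: [0.383, 2.054, -0.168]
ft_force: [1.1, 0.2, -0.6]
opening: 85.6
finger_force: 0.0
```

Call:
move_arm(targets=[[0, [-1, 0, 0], 0]])

```text
time_s: 9.98
ee_pos: [769.5, -296.5, 658.8]
ee_rot: [0.378, 2.022, -0.174]
ft_force: [-0.5, -0.1, -0.3]
opening: 85.5
finger_force: 0.0
```

Call:
move_arm(targets=[[0, [-1, 0, 0], 0]])

```text
time_s: 10.1
ee_pos: [761.1, -294.4, 678.2]
ee_rot: [0.373, 1.991, -0.179]
ft_force: [0.6, 0.3, 0.5]
opening: 85.4
finger_force: 0.0
```

Call:
move_arm(targets=[[0, [-1, 0, 0], 0]])

```text
time_s: 10.22
ee_pos: [752.0, -291.9, 697.9]
ee_rot: [0.368, 1.959, -0.183]
ft_force: [-0.4, -0.1, -0.1]
opening: 85.4
finger_force: 0.0
```

```bash
python3 st.py
```

```text
10.225 j [-0.583  0.642  0.187  0.251  1.183 -1.729] p [ 752.  -291.9  697.9] open 85.4
[[-0.37, 0.339, 0.865], [0.172, 0.94, -0.294], [-0.913, 0.04, -0.406]] tilt 66.03 az -18.8
```

```bash
cat > go.py <<'E'
import sys
from cell import ctrl
import numpy as np
from scipy.spatial.transform import Rotation as R
s=ctrl.read_state(); M=R.from_rotvec(s['ee_rot']).as_matrix(); p=np.array(s['ee_pos'])
print('p',p.round(1),'tilt',np.degrees(np.arccos(-M[2,2])).round(1))
for a in sys.argv[1:]:
    q=np.array(eval(a),float); print(q,((q-p)@M/250).round(3),'dist',np.linalg.norm(q-p).round()); p=q
E
python3 go.py 600,-320,500 434.5,-342,300 434.5,-342,150 434.5,-342,38
```

```text
p [ 752.  -291.9  697.9] tilt 66.0
[ 600. -320.  500.] [ 0.928 -0.343 -0.171] dist 251.0
[ 434.5 -342.   300. ] [ 0.96  -0.339 -0.222] dist 261.0
[ 434.5 -342.   150. ] [ 0.548 -0.024  0.244] dist 150.0
[ 434.5 -342.    38. ] [ 0.409 -0.018  0.182] dist 112.0
```

Call:
move_arm(targets=[[0, [0.23, -0.09, -0.04], 0], [0, [0.46, -0.17, -0.09], 0], [0, [0.7, -0.26, -0.13], 0], [0, [0.93, -0.34, -0.17], 0], [0, [0.93, -0.34, -0.17], 0]])

```text
time_s: 10.85
ee_pos: [602.6, -318.4, 502.6]
ee_rot: [0.369, 1.96, -0.185]
ft_force: [1.2, -0.8, 1.1]
opening: 85.2
finger_force: 0.0
```

Call:
move_arm(targets=[[0, [0.23, -0.09, -0.05], 0], [0, [0.46, -0.17, -0.11], 0], [0, [0.7, -0.26, -0.16], 0], [0, [0.96, -0.34, -0.22], 0], [0, [0.96, -0.34, -0.22], 0], [0, [0.96, -0.34, -0.22], 0]])

```text
time_s: 11.6
ee_pos: [471.4, -320.4, 382.5]
ee_rot: [0.437, 2.03, -0.176]
ft_force: [1.1, 0.2, 0.5]
opening: 85.2
finger_force: 0.0
```

```bash
python3 st.py; python3 go.py 434.5,-342,150
python3 - <<'E'
from h import *
im,d,c=grab("wrist"); cv2.imwrite("pics/w1.png",im)
print(np.array(c["cam_to_world"]).round(2).tolist())
E
```

```text
11.6 j [-1.044 -0.037  1.882  1.107  0.673 -2.88 ] p [ 471.4 -320.4  382.5] open 85.2
[[-0.425, 0.378, 0.822], [0.231, 0.924, -0.305], [-0.875, 0.06, -0.481]] tilt 61.28 az -20.4
p [ 471.4 -320.4  382.5] tilt 61.3
[ 434.5 -342.   150. ] [ 0.856 -0.192  0.352] dist 236.0
[[0.38, -0.15, -0.91, 338.1], [0.92, 0.13, 0.36, -264.55], [0.06, -0.98, 0.19, 371.72], [0.0, 0.0, 0.0, 1.0]]
```

```bash
cat > fk.py <<'E'
import numpy as np
from scipy.spatial.transform import Rotation as R
from scipy.optimize import least_squares
D=[([1.002,.313,1.498,0,1.331,-.223],[177.9,493.8,253.1]),
([1.07999852,1.15015676,.18744832,.0058086,1.76378907,-.14376413],[276.04,766.1,201.3]),
([1.05929,.76487,.930466,.0066,1.41068,-.1667],[240.78,669.64,196.73]),
([-.516,.901,.628,.039,1.617,-1.738],[706.9,-257.3,218.4]),
([-.508,1.072,.186,.047,1.848,-1.719],[746.4,-270.6,263.6]),
([-.541,.833,.187,.113,1.733,-1.717],[734.7,-275.2,456.8]),
([-.539,.844,.187,.164,1.372,-1.719],[803.5,-301.8,494.1]),
([-.583,.642,.187,.251,1.183,-1.729],[752,-291.9,697.9]),
([-1.044,-.037,1.882,1.107,.673,-2.88],[471.4,-320.4,382.5])]
def fk(q,p):
    a,b,h,L1,e,L2,T,w=p
    B=R.from_euler('z',q[0]); y=lambda t:R.from_euler('y',t); z=lambda t:R.from_euler('z',t)
    R1=B*y(q[1]); R2=R1*y(q[2]); R3=R2*z(q[3]); R4=R3*y(q[4])
    P=B.apply([a,b,h])+R1.apply([0,0,L1])+R2.apply([e,0,L2])+R4.apply([w,0,T])
    return P,(R4*z(q[5])).as_matrix()
f=least_squares(lambda p:np.concatenate([fk(q,p)[0]-x for q,x in D]),[0,110,200,450,0,450,250,0],loss='soft_l1')
P=f.x
if __name__=="__main__":
    print(P.round(1)); print([np.abs(fk(q,P)[0]-x).max().round(1) for q,x in D]); print(fk(D[-1][0],P)[1].round(3))
E
python3 fk.py
```

```text
[-1.000e-01  1.162e+02  2.012e+02  4.389e+02  3.890e+01  3.978e+02
  2.333e+02  2.000e-01]
[np.float64(0.1), np.float64(0.1), np.float64(0.1), np.float64(0.3), np.float64(0.1), np.float64(0.2), np.float64(0.2), np.float64(0.4), np.float64(0.1)]
[[-0.378 -0.425  0.822]
 [-0.924  0.231 -0.305]
 [-0.06  -0.875 -0.48 ]]
```

View pics/w1.png

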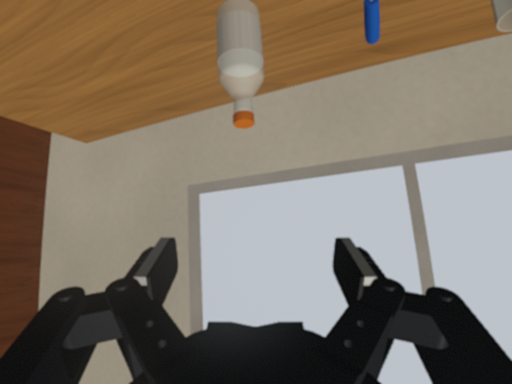

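The wrist view shows the bottle at (240,60) and the camera looking out over the table edge, with the open fingers at the bottom. The fitted arm model matches all poses to within 0.4 mm. I use it to check which joint branch is feasible.

```bash
cat > ik.py <<'E'
from fk import *
lo=np.array([-2.94,-.97,.19,-1.23,.02,-2.88]);hi=np.array([2.94,2.17,2.56,4.37,3.11,2.88])
Z90=R.from_euler('z',np.pi/2).as_matrix()
def fkt(q):
    p,M=fk(q,P); return p,M@Z90
def ik(p,M,seed):
    def res(q):
        x,N=fkt(q); return np.r_[(x-p)/100,R.from_matrix(N.T@M).as_rotvec()*2]
    f=least_squares(res,np.clip(seed,lo+1e-3,hi-1e-3),bounds=(lo,hi)); return f.x,np.linalg.norm(f.fun)
def sols(p,M):
    out=[]
    for j1 in(0,):
      for j4 in(0,1.5,3.1):
        for j6 in(-2,0,2):
          for j5 in (.4,1.3):
            q,e=ik(p,M,np.array([np.arctan2(p[1],p[0])-.2,.3,1.6,j4,j5,j6]))
            if e<1e-3 and not any(np.abs(q-o).max()<.05 for o in out): out.append(q)
    return out
if __name__=="__main__":
    from cell import ctrl
    M0=R.from_rotvec(ctrl.read_state()['ee_rot']).as_matrix()
    print(fkt(ctrl.read_state()['joints'])[1].round(2).tolist(),M0.round(2).tolist())
    for n,p,sp in[("cup",(434.5,-342,38),(0,180)),("lift",(434.5,-342,150),(0,180)),("tub",(582,-250,130),(0,60,110,150,180,-60,-110,-150)),("bayup",(498,353,130),(0,180)),("bay",(498,353,43),(0,180))]:
        for s in sp:
            M=M0@R.from_euler('z',s,degrees=True).as_matrix()
            print(n,s,[q.round(2).tolist() for q in sols(np.array(p,float),M)])
E
python3 ik.py
```

```text
[[-0.43, 0.38, 0.82], [0.23, 0.92, -0.3], [-0.87, 0.06, -0.48]] [[-0.43, 0.38, 0.82], [0.23, 0.92, -0.3], [-0.87, 0.06, -0.48]]
cup 0 [[-1.17, 0.68, 2.19, 2.19, 0.89, 1.89]]
cup 180 [[-1.17, 0.68, 2.19, 2.19, 0.89, -1.25]]
lift 0 [[-1.17, 0.36, 2.19, 1.91, 0.74, 2.29]]
lift 180 [[-1.17, 0.36, 2.19, 1.91, 0.74, -0.85]]
tub 0 [[-0.7, 0.5, 2.01, 2.48, 0.51, 2.07]]
tub 60 []
tub 110 [[-0.7, 0.5, 2.01, 2.48, 0.51, -2.3]]
tub 150 [[-0.7, 0.5, 2.01, 2.48, 0.51, -1.6]]
tub 180 [[-0.7, 0.5, 2.01, 2.48, 0.51, -1.07]]
tub -60 [[-0.7, 0.5, 2.01, 2.48, 0.51, 1.02]]
tub -110 [[-0.7, 0.5, 2.01, 2.48, 0.51, 0.15]]
tub -150 [[-0.7, 0.5, 2.01, 2.48, 0.51, -0.55]]
bayup 0 []
bayup 180 []
bay 0 []
bay 180 []
```

Run:
```python
from ik import *
from cell import ctrl
M0=R.from_rotvec(ctrl.read_state()['ee_rot']).as_matrix()
rng=np.random.default_rng(0)
for p in((498,353,43),(498,353,130),(450,250,150),(480,100,200),(500,-100,200)):
    p=np.array(p,float); best=[]
    for s in(0,180):
        M=M0@R.from_euler('z',s,degrees=True).as_matrix(); S=[]
        for _ in range(40):
            q,e=ik(p,M,rng.uniform(lo,hi)*[.5,1,1,1,1,1])
            if e<1e-3 and not any(np.abs(q-o).max()<.05 for o in S): S.append(q)
        print(p,s,[q.round(2).tolist() for q in S])
```

```text
[498. 353.  43.] 0 []
[498. 353.  43.] 180 []
[498. 353. 130.] 0 []
[498. 353. 130.] 180 []
[450. 250. 150.] 0 []
[450. 250. 150.] 180 []
[480. 100. 200.] 0 [[0.18, 0.18, 2.23, 4.23, 0.53, 0.9]]
[480. 100. 200.] 180 [[0.18, 0.18, 2.23, 4.23, 0.53, -2.24]]
[ 500. -100.  200.] 0 [[-0.48, 0.12, 2.3, 2.83, 0.36, 1.87]]
[ 500. -100.  200.] 180 [[-0.48, 0.12, 2.3, 2.83, 0.36, -1.27]]
```

Call:
move_arm(targets=[[0, [0, 0, 0], 0.12], [0, [0, 0, 0], 0.24], [0, [0, 0, 0], 0.36], [0, [0, 0, 0], 0.48], [0, [0, 0, 0], 0.6], [0, [0, 0, 0], 0.72], [0, [0, 0, 0], 0.84], [0, [0, 0, 0], 1], [0, [0, 0, 0], 1]])

```text
time_s: 12.78
ee_pos: [472.0, -320.4, 382.3]
ee_rot: [1.824, 1.174, 0.772]
ft_force: [-0.6, 0.3, -0.2]
opening: 85.9
finger_force: 0.0
```

Call:
move_arm(targets=[[0, [0, 0, 0], 0.12], [0, [0, 0, 0], 0.24], [0, [0, 0, 0], 0.36], [0, [0, 0, 0], 0.48], [0, [0, 0, 0], 0.6], [0, [0, 0, 0], 0.72], [0, [0, 0, 0], 0.84], [0, [0, 0, 0], 1], [0, [0, 0, 0], 1]])

```text
time_s: 13.9
ee_pos: [472.0, -320.4, 382.3]
ee_rot: [2.528, -0.548, 1.517]
ft_force: [-0.6, -0.8, 0.4]
opening: 85.6
finger_force: 0.0
```

```bash
python3 st.py;python3 go.py 434.5,-342,200 434.5,-342,100 434.5,-342,38
```

```text
13.9 j [-1.043 -0.035  1.881  1.107  0.673  0.265] p [ 472.  -320.4  382.3] open 85.6
[[0.424, -0.379, 0.822], [-0.235, -0.923, -0.304], [0.874, -0.064, -0.481]] tilt 61.26 az -20.3
p [ 472.  -320.4  382.3] tilt 61.3
[ 434.5 -342.   200. ] [-0.681  0.183  0.253] dist 187.0
[ 434.5 -342.   100. ] [-0.35   0.026  0.192] dist 100.0
[ 434.5 -342.    38. ] [-0.217  0.016  0.119] dist 62.0
```

Call:
move_arm(targets=[[0, [-0.17, 0.04, 0.06], 0], [0, [-0.34, 0.09, 0.12], 0], [0, [-0.51, 0.14, 0.19], 0], [0, [-0.68, 0.18, 0.25], 0], [0, [-0.68, 0.18, 0.25], 0], [0, [-0.68, 0.18, 0.25], 0], [0, [-0.68, 0.18, 0.25], 0]])

```text
time_s: 14.78
ee_pos: [434.2, -341.8, 202.5]
ee_rot: [2.525, -0.541, 1.517]
ft_force: [0.4, -2.0, 0.2]
opening: 85.5
finger_force: 0.0
```

```bash
python3 st.py;python3 go.py 434.5,-342,100 434.5,-342,38
```

```text
14.775 j [-1.167  0.226  2.155  1.737  0.702 -0.617] p [ 434.2 -341.8  202.5] open 85.5
[[0.425, -0.377, 0.823], [-0.229, -0.924, -0.305], [0.876, -0.059, -0.479]] tilt 61.38 az -20.3
p [ 434.2 -341.8  202.5] tilt 61.4
[ 434.5 -342.   100. ] [-0.359  0.024  0.198] dist 103.0
[ 434.5 -342.    38. ] [-0.217  0.015  0.119] dist 62.0
```

Call:
move_arm(targets=[[0, [-0.12, 0.01, 0.07], 0], [0, [-0.24, 0.02, 0.13], 0], [0, [-0.36, 0.024, 0.2], 0], [0, [-0.46, 0.03, 0.25], 0], [0, [-0.576, 0.039, 0.317], 0], [0, [-0.576, 0.039, 0.317], 0]])

```text
time_s: 15.52
ee_pos: [433.9, -341.1, 35.2]
ee_rot: [2.53, -0.546, 1.515]
ft_force: [0.4, 1.2, 0.7]
opening: 85.1
finger_force: 0.0
```

```bash
python3 st.py
python3 - <<'E'
from h import *
im,d,c=grab("scene"); im2,_,_=grab("wrist")
cv2.imwrite("pics/s2.png",np.hstack([cv2.resize(im[100:280,60:240],(400,400)),cv2.resize(im2,(400,400))]))
E
```

```text
15.525 j [-1.167  0.684  2.192  2.19   0.898 -1.253] p [ 433.9 -341.1   35.2] open 85.1
[[0.427, -0.377, 0.822], [-0.234, -0.924, -0.303], [0.874, -0.063, -0.482]] tilt 61.17 az -20.2
```

View pics/s2.png

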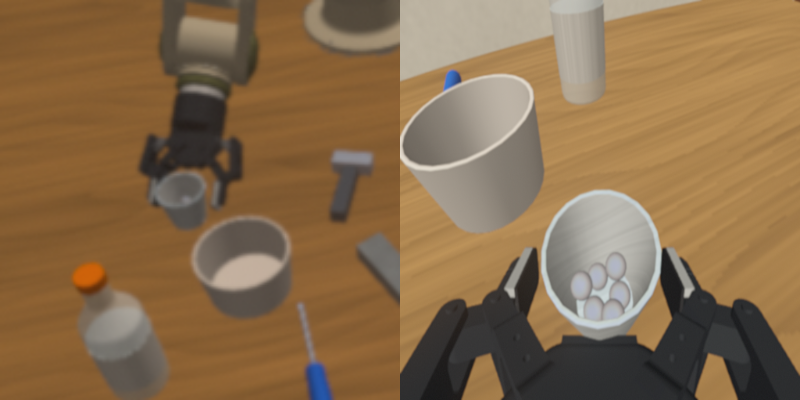

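The cup, with its six balls, stands centred between the fingers: its mouth is at (600,260) in the wrist half of the picture, with the pads on either side. I'll close and lift.

Call:
move_arm(targets=[[1, [0, 0, 0], 0], [1, [0, 0, 0], 0], [1, [0, 0, 0], 0], [1, [0, 0, 0], 0], [1, [0, 0, 0], 0]], grip_force=60)

```text
time_s: 16.25
ee_pos: [434.0, -341.9, 37.8]
ee_rot: [2.524, -0.542, 1.519]
ft_force: [-4.0, 2.0, 7.3]
opening: 62.5
finger_force: 61.3
```

Call:
move_arm(targets=[[1, [0.05, 0, -0.03], 0], [1, [0.2, -0.015, -0.11], 0], [1, [0.35, -0.025, -0.19], 0], [1, [0.5, -0.035, -0.27], 0], [1, [0.5, -0.035, -0.27], 0]])

```text
time_s: 16.88
ee_pos: [435.0, -342.1, 181.7]
ee_rot: [2.522, -0.539, 1.517]
ft_force: [-0.3, -0.3, -2.6]
opening: 62.3
finger_force: 65.0
```

```bash
python3 st.py
python3 - <<'E'
from ik import *
from cell import ctrl
s=ctrl.read_state();M=R.from_rotvec(s['ee_rot']).as_matrix();d=M[:,2]
# cup axis ~ world z, grasp ~at TCP height 35; mouth 25 above TCP
for sg in(1,-1):
  for a in(60,90,120,135,150,165):
    u=R.from_rotvec(sg*np.radians(a)*d).apply([0,0,1]); print(sg*a,'u',u.round(2),'tilt',np.degrees(np.arccos(u[2])).round(),'mouth off',(25*u).round(),'lip z',round(25*u[2]-34.5*np.sqrt(1-u[2]**2)))
im,_,_=grab("wrist") if 0 else (None,0,0)
E
```

```text
16.875 j [-1.165  0.277  2.17   1.82   0.714 -0.724] p [ 435.  -342.1  181.7] open 62.3
[[0.424, -0.377, 0.823], [-0.226, -0.924, -0.307], [0.877, -0.056, -0.477]] tilt 61.49 az -20.5
60 u [-0.46 -0.64  0.61] tilt 52.0 mouth off [-12. -16.  15.] lip z -12
90 u [-0.7  -0.68  0.23] tilt 77.0 mouth off [-18. -17.   6.] lip z -28
120 u [-0.86 -0.49 -0.16] tilt 99.0 mouth off [-21. -12.  -4.] lip z -38
135 u [-0.89 -0.33 -0.32] tilt 109.0 mouth off [-22.  -8.  -8.] lip z -41
150 u [-0.89 -0.14 -0.44] tilt 116.0 mouth off [-22.  -3. -11.] lip z -42
165 u [-0.85  0.08 -0.52] tilt 121.0 mouth off [-21.   2. -13.] lip z -42
-60 u [0.07 0.79 0.61] tilt 52.0 mouth off [ 2. 20. 15.] lip z -12
-90 u [-0.09  0.97  0.23] tilt 77.0 mouth off [-2. 24.  6.] lip z -28
-120 u [-0.32  0.93 -0.16] tilt 99.0 mouth off [-8. 23. -4.] lip z -38
-135 u [-0.45  0.83 -0.32] tilt 109.0 mouth off [-11.  21.  -8.] lip z -41
-150 u [-0.58  0.69 -0.44] tilt 116.0 mouth off [-14.  17. -11.] lip z -42
-165 u [-0.69  0.5  -0.52] tilt 121.0 mouth off [-17.  13. -13.] lip z -42
```

```bash
python3 go.py 609,-268,150 609,-268,122
python3 - <<'E'
from ik import *
from cell import ctrl
s=ctrl.read_state();M=R.from_rotvec(s['ee_rot']).as_matrix();p0=np.array(s['ee_pos']);q=np.array(s['joints'])
for t in np.linspace(0,1,6):
    q,e=ik(p0+t*(np.array([609,-268,150])-p0),M,q); print(q.round(2),round(e,4))
print(ik(np.array([609,-268,122.]),M,q)[0].round(2))
E
```

```text
p [ 435.  -342.1  181.7] tilt 61.5
[ 609. -268.  150.] [ 0.117 -0.529  0.543] dist 192.0
[ 609. -268.  122.] [-0.098  0.006  0.053] dist 28.0
[-1.16  0.28  2.17  1.82  0.71 -0.72] 0.0
[-1.06  0.32  2.14  1.93  0.65 -0.76] 0.0
[-0.96  0.36  2.09  2.05  0.59 -0.81] 0.0
[-0.86  0.41  2.04  2.16  0.54 -0.86] 0.0
[-0.77  0.45  1.98  2.27  0.49 -0.91] 0.0
[-0.7   0.5   1.91  2.38  0.44 -0.96] 0.0
[-0.7   0.56  1.92  2.47  0.49 -1.06]
```

Call:
move_arm(targets=[[1, [0.02, -0.08, 0.08], 0], [1, [0.04, -0.18, 0.18], 0], [1, [0.06, -0.28, 0.29], 0], [1, [0.08, -0.38, 0.4], 0], [1, [0.1, -0.48, 0.49], 0], [1, [0.117, -0.53, 0.543], 0], [1, [0.117, -0.53, 0.543], 0], [1, [0.117, -0.53, 0.543], 0]])

```text
time_s: 17.88
ee_pos: [607.9, -267.4, 145.6]
ee_rot: [2.529, -0.546, 1.512]
ft_force: [-0.3, -1.3, -2.4]
opening: 62.4
finger_force: 65.1
```

Call:
move_arm(targets=[[1, [0, 0, 0], 0.1], [1, [0, 0, 0], 0.21], [1, [0, 0, 0], 0.32], [1, [0, 0, 0], 0.43], [1, [0, 0, 0], 0.54], [1, [0, 0, 0], 0.65], [1, [0, 0, 0], 0.76], [1, [0, 0, 0], 0.88], [1, [0, 0, 0], 0.95], [1, [0, 0, 0], 1], [1, [0, 0, 0], 1]])

```text
time_s: 19.25
ee_pos: [608.0, -267.9, 146.3]
ee_rot: [-1.236, 1.915, -1.08]
ft_force: [0.4, -0.3, -1.3]
opening: 62.6
finger_force: 65.1
```

```bash
python3 st.py;python3 go.py 609,-268,122
python3 - <<'E'
from h import *
im,d,c=grab("scene"); im2,_,_=grab("wrist")
cv2.imwrite("pics/s3.png",np.hstack([cv2.resize(im[100:280,60:240],(400,400)),cv2.resize(im2,(400,400))]))
E
```

```text
19.25 j [-0.697  0.51   1.916  2.38   0.438  0.612] p [ 608.  -267.9  146.3] open 62.6
[[-0.379, -0.427, 0.821], [-0.924, 0.232, -0.305], [-0.06, -0.874, -0.482]] tilt 61.19 az -20.4
p [ 608.  -267.9  146.3] tilt 61.2
[ 609. -268.  122.] [0.005 0.083 0.05 ] dist 24.0
```

View pics/s3.png

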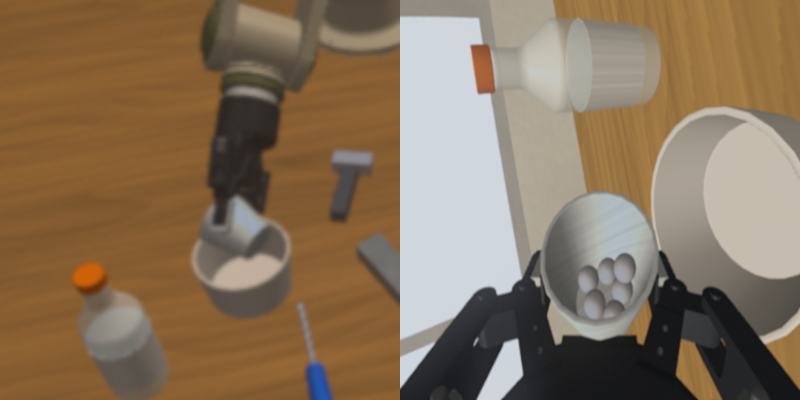

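At 90° of spin the six balls are still in the cup, and its mouth points towards the robot above the tub. I lower it, shift slightly and continue the pour.

```bash
python3 go.py 613,-262,122
```

```text
p [ 608.3 -267.7  146.4] tilt 61.2
[ 613. -262.  122.] [-0.022  0.083  0.055] dist 26.0
```

Call:
move_arm(targets=[[1, [-0.02, 0.08, 0.055], 0], [1, [-0.02, 0.08, 0.055], 0.05], [1, [-0.02, 0.08, 0.055], 0.15], [1, [-0.02, 0.08, 0.055], 0.25], [1, [-0.02, 0.08, 0.055], 0.3], [1, [-0.02, 0.08, 0.055], 0.35], [1, [-0.02, 0.08, 0.055], 0.4], [1, [-0.02, 0.08, 0.055], 0.45], [1, [-0.02, 0.08, 0.055], 0.5], [1, [-0.02, 0.08, 0.055], 0.55], [1, [-0.02, 0.08, 0.055], 0.6], [1, [-0.02, 0.08, 0.055], 0.65], [1, [-0.02, 0.08, 0.055], 0.7], [1, [-0.02, 0.08, 0.055], 0.75], [1, [-0.02, 0.08, 0.055], 0.8], [1, [-0.02, 0.08, 0.055], 0.85], [1, [-0.02, 0.08, 0.055], 0.85], [1, [-0.02, 0.08, 0.055], 0.85], [1, [-0.02, 0.08, 0.055], 0.85]])

```text
time_s: 21.72
ee_pos: [613.5, -262.3, 122.8]
ee_rot: [0.196, 2.079, -0.319]
ft_force: [-0.0, 0.7, -1.1]
opening: 62.6
finger_force: 65.2
```

```bash
python3 st.py
python3 - <<'E'
from h import *
im,d,c=grab("scene"); im2,_,_=grab("wrist")
cv2.imwrite("pics/s4.png",np.hstack([cv2.resize(im[100:280,60:240],(400,400)),cv2.resize(im2,(400,400))]))
E
```

```text
21.725 j [-0.68   0.563  1.916  2.479  0.473  1.85 ] p [ 613.5 -262.3  122.8] open 62.6
[[-0.503, 0.267, 0.822], [0.009, 0.953, -0.304], [-0.864, -0.146, -0.481]] tilt 61.24 az -20.3
```

View pics/s4.png

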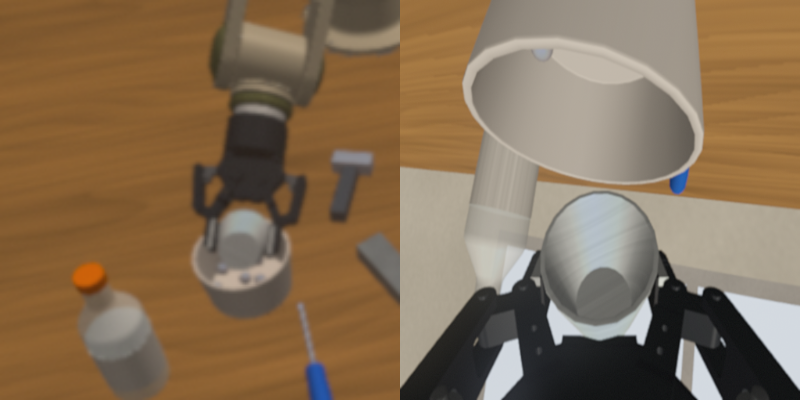

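The wrist half shows the cup is empty, and the scene half shows the balls inside the tub at around (245,275). Next I model the reach-limit behaviour to find how to tilt the tool back down.

```bash
cat > sim.py <<'E'
from ik import *
def ikw(p,M,seed,w):
    def res(q):
        x,N=fkt(q); return np.r_[(x-p),R.from_matrix(N.T@M).as_rotvec()*w]/100
    return least_squares(res,np.clip(seed,lo+1e-4,hi-1e-4),bounds=(lo,hi)).x
def tilt(M): return np.degrees(np.arccos(-M[2,2]))
def push(q,t,w,clip=250*2):
    p,M=fkt(q); s=np.array(t)*250.; n=np.linalg.norm(s); s*=min(1,clip/n)
    return ikw(p+M@s,M,q,w)
if __name__=="__main__":
    q=np.array([-.517,.999,.187,.093,1.634,-1.715])
    for clip in(500,62.5):
        for w in(300,600,1000):
            a=push(push(q,[-1,0,-1],w,clip),[-1,0,-1],w,clip); print(clip,w,a.round(3),fkt(a)[0].round(0),tilt(fkt(a)[1]).round(2))
    print("real [-.541 .833 .187 .113 1.733 -1.717] tilt 23.08, from",tilt(fkt(q)[1]))
E
python3 sim.py; python3 go.py 613,-262,170
```

```text
500 300 [-0.62   0.523  0.19   0.283  1.263 -1.726] [ 687. -271.  770.] 68.3
500 600 [-0.597  0.59   0.19   0.187  1.714 -1.72 ] [ 659. -256.  638.] 38.25
500 1000 [-0.586  0.626  0.19   0.148  1.88  -1.725] [ 642. -248.  593.] 26.57
62.5 300 [-0.53   0.902  0.19   0.121  1.573 -1.716] [ 782. -290.  416.] 28.12
62.5 600 [-0.529  0.906  0.19   0.106  1.669 -1.716] [ 763. -283.  403.] 22.3
62.5 1000 [-0.529  0.908  0.19   0.101  1.7   -1.717] [ 757. -281.  399.] 20.38
real [-.541 .833 .187 .113 1.733 -1.717] tilt 23.08, from 19.137274934744127
p [ 613.5 -262.2  122.7] tilt 61.2
[ 613. -262.  170.] [-0.162 -0.027 -0.093] dist 47.0
```

```bash
cat > s2.py <<'E'
from sim import *
M0=np.array([[.427,-.377,.822],[-.234,-.924,-.303],[.874,-.063,-.482]])
q0=np.array([-1.167,.684,2.192,2.19,.898,-1.253])
for st in((420,-260,200),(520,-230,250)):
    q,e=ik(np.array(st,float),M0,q0); print(st,q.round(2),round(e,4))
    a=np.arctan2(st[1],st[0])
    for nm,dirs in dict(inw=(-1,0,0),inwdn=(-1,0,-1),inwup=(-1,0,1),up=(0,0,1),outup=(1,0,1),out=(1,0,0),left=(0,1,0),leftdn=(0,1,-.5),right=(0,-1,0),leftin=(-1,1,0),rightin=(-1,-1,0)).items():
        z=q.copy(); T=[]
        for i in range(24):
            p,M=fkt(z); az=a
            w=R.from_euler('z',az).apply(dirs); w/=np.linalg.norm(w)
            z=push(z,M.T@w,500,62.5)
            if i%6==5: T.append((tilt(fkt(z)[1]).round(1),fkt(z)[0].round(0).tolist()))
        print(nm,T,z.round(2))
E
timeout 500 python3 s2.py
```

```text
(420, -260, 200) [-1.1   0.09  2.33  1.85  0.66 -0.7 ] 0.0
inw [(np.float64(55.6), [150.0, -174.0, 273.0]), (np.float64(53.4), [-126.0, -186.0, 273.0]), (np.float64(52.7), [-403.0, -196.0, 273.0]), (np.float64(52.1), [-604.0, -189.0, 254.0])] [-2.94  1.2   0.19 -0.45  2.6  -1.57]
inwdn [(np.float64(59.6), [267.0, -204.0, -86.0]), (np.float64(58.7), [64.0, -180.0, -353.0]), (np.float64(55.7), [-133.0, -188.0, -577.0]), (np.float64(43.6), [-284.0, -184.0, -598.0])] [-2.94  2.17  0.59  0.03  1.15 -1.19]
inwup [(np.float64(60.1), [214.0, -175.0, 468.0]), (np.float64(58.3), [19.0, -185.0, 733.0]), (np.float64(62.6), [-111.0, -185.0, 847.0]), (np.float64(72.5), [-167.0, -168.0, 847.0])] [-2.94  0.39  0.19  3.04  2.46  1.81]
up [(np.float64(61.2), [420.0, -260.0, 575.0]), (np.float64(64.3), [405.0, -247.0, 893.0]), (np.float64(80.1), [347.0, -199.0, 981.0]), (np.float64(96.2), [308.0, -166.0, 1055.0])] [-1.97 -0.1   0.19  1.58  1.46  1.54]
outup [(np.float64(61.2), [645.0, -400.0, 465.0]), (np.float64(69.3), [754.0, -459.0, 624.0]), (np.float64(82.8), [764.0, -455.0, 689.0]), (np.float64(94
[... 3163 characters left out ...]
 [ 0.68  1.91  0.19  4.37  0.47 -2.33]
right [(np.float64(61.2), [368.0, -573.0, 250.0]), (np.float64(61.5), [216.0, -897.0, 246.0]), (np.float64(66.4), [81.0, -954.0, 205.0]), (np.float64(71.0), [-21.0, -992.0, 179.0])] [-1.9   1.37  0.19  1.18  1.05  0.07]
leftin [(np.float64(62.9), [389.0, 107.0, 231.0]), (np.float64(71.2), [325.0, 347.0, 138.0]), (np.float64(79.0), [276.0, 608.0, 88.0]), (np.float64(89.8), [199.0, 877.0, 60.0])] [ 1.43  1.37  0.71  4.37  1.03 -2.24]
rightin [(np.float64(61.2), [170.0, -365.0, 250.0]), (np.float64(61.2), [-180.0, -500.0, 250.0]), (np.float64(60.8), [-468.0, -587.0, 236.0]), (np.float64(59.7), [-565.0, -557.0, 191.0])] [-2.75  1.3   0.19  1.02  2.   -0.28]
```

Call:
move_arm(targets=[[1, [-0.08, -0.01, -0.05], -0.1], [1, [-0.16, -0.03, -0.09], -0.2], [1, [-0.16, -0.03, -0.09], -0.3], [1, [-0.16, -0.03, -0.09], -0.4], [1, [-0.16, -0.03, -0.09], -0.5], [1, [-0.16, -0.03, -0.09], -0.6], [1, [-0.16, -0.03, -0.09], -0.7], [1, [-0.16, -0.03, -0.09], -0.8], [1, [-0.16, -0.03, -0.09], -0.9], [1, [-0.16, -0.03, -0.09], -1], [1, [-0.16, -0.03, -0.09], -1]])

```text
time_s: 23.2
ee_pos: [613.1, -262.9, 169.2]
ee_rot: [-1.488, 1.801, -1.196]
ft_force: [0.9, -0.1, -1.9]
opening: 62.7
finger_force: 65.3
```

Call:
move_arm(targets=[[1, [0, 0, 0], -0.1], [1, [0, 0, 0], -0.2], [1, [0, 0, 0], -0.3], [1, [0, 0, 0], -0.4], [1, [0, 0, 0], -0.5], [1, [0, 0, 0], -0.6], [1, [0, 0, 0], -0.7], [1, [0, 0, 0], -0.8], [1, [0, 0, 0], -0.85], [1, [0, 0, 0], -0.85]])

```text
time_s: 24.45
ee_pos: [613.1, -262.9, 169.2]
ee_rot: [2.528, -0.549, 1.516]
ft_force: [-0.2, 0.0, -0.8]
opening: 62.5
finger_force: 65.4
```

```bash
python3 st.py; python3 go.py 430,-270,150 430,-270,42
```

```text
24.45 j [-0.681  0.468  1.899  2.311  0.391 -0.868] p [ 613.1 -262.9  169.2] open 62.5
[[0.425, -0.379, 0.822], [-0.235, -0.923, -0.304], [0.874, -0.064, -0.481]] tilt 61.23 az -20.3
p [ 613.1 -262.9  169.2] tilt 61.2
[ 430. -270.  150.] [-0.372  0.309 -0.556] dist 184.0
[ 430. -270.   42.] [-0.378  0.028  0.208] dist 108.0
```

Call:
move_arm(targets=[[1, [-0.06, 0.05, -0.1], 0], [1, [-0.14, 0.12, -0.22], 0], [1, [-0.24, 0.2, -0.36], 0], [1, [-0.34, 0.28, -0.5], 0], [1, [-0.372, 0.309, -0.556], 0], [1, [-0.45, 0.314, -0.513], 0], [1, [-0.6, 0.325, -0.43], 0], [1, [-0.7, 0.333, -0.375], 0], [1, [-0.735, 0.336, -0.355], 0], [1, [-0.75, 0.337, -0.348], 0], [1, [-0.75, 0.337, -0.348], 0]])

```text
time_s: 25.82
ee_pos: [430.1, -271.0, 42.7]
ee_rot: [2.527, -0.545, 1.516]
ft_force: [-0.2, -0.6, -1.0]
opening: 62.2
finger_force: 65.5
```

```bash
python3 st.py; python3 go.py 430,-270,38.5; python3 -c "
from cell import ctrl;print(ctrl.read_state()['ft_force'])"
cat > s3.py <<'E'
from sim import *
import itertools,sys
dirs=[np.array(v)/np.linalg.norm(v) for v in itertools.product((-1,0,1),repeat=3) if any(v)]
M0=np.array([[.427,-.377,.822],[-.234,-.924,-.303],[.874,-.063,-.482]])
q0=np.array([-1.167,.684,2.192,2.19,.898,-1.253])
for st in((300,-230,296),(250,-250,400),(330,-150,330)):
    q,e=ik(np.array(st,float),M0,q0); print(st,q.round(2),round(e,4))
    for i in range(14):
        best=None
        for t in dirs:
            z=push(q,t/250*62.5,500); p,M=fkt(z)
            if p[2]<110: continue
            c=tilt(M)
            if best is None or c<best[0]: best=(c,t,z)
        q=best[2]; print(round(best[0],1),best[1].round(1),fkt(q)[0].round(0),q.round(2))
E
timeout 550 python3 s3.py
```

```text
25.825 j [-1.082  0.64   2.338  2.344  0.951 -1.368] p [ 430.1 -271.    42.7] open 62.2
[[0.425, -0.378, 0.822], [-0.232, -0.924, -0.305], [0.875, -0.061, -0.48]] tilt 61.29 az -20.3
p [ 430.1 -271.    42.7] tilt 61.3
[ 430.  -270.    38.5] [-0.016 -0.003  0.007] dist 4.0
[-0.22636589 -0.6402044  -1.01380777]
(300, -230, 296) [-1.62 -0.48  2.43  1.17  1.14 -0.14] 0.0
60.8 [-1.  0.  0.] [ 276. -220.  247.] [-1.8  -0.46  2.56  1.17  1.23 -0.35]
58.5 [-0.7 -0.7  0. ] [ 295. -195.  244.] [-1.65 -0.5   2.56  1.16  1.12 -0.24]
56.3 [-0.7 -0.7  0. ] [ 314. -162.  240.] [-1.45 -0.54  2.56  1.14  0.97 -0.09]
53.8 [-1.  0.  0.] [ 311. -170.  222.] [-1.45 -0.46  2.56  1.14  0.94 -0.15]
51.3 [-1.  0.  0.] [ 305. -180.  203.] [-1.47 -0.38  2.56  1.13  0.93 -0.22]
49.1 [-1.  0.  0.] [ 295. -193.  182.] [-1.52 -0.28  2.56  1.12  0.93 -0.31]
46.9 [-0.7 -0.7  0. ] [ 311. -162.  179.] [-1.36 -0.31  2.56  1.1   0.83 -0.17]
44.5 [-1.  0.  0.] [ 302. -173.  161.] [-1.4  -0.23  2.56  1.09  0.83 -0.25]
42.3 [-0.7 -0.7  0. ] [ 317. -138.  159.] [-1.23 -0.26  2.56  1.06  0.73 -0.08]
39.9 [-1.  0.  0.] [ 308.
[... 1957 characters left out ...]
 -0.11]
48.7 [-1.  0.  0.] [ 227. -154.  249.] [-2.35 -0.97  2.56  0.78  1.93 -0.24]
46.5 [-0.7 -0.7  0. ] [ 245. -132.  242.] [-2.13 -0.97  2.56  0.78  1.78 -0.09]
44.3 [-1.  0.  0.] [ 221. -139.  236.] [-2.32 -0.97  2.56  0.69  1.92 -0.25]
42.1 [-0.7 -0.7  0. ] [ 236. -117.  230.] [-2.11 -0.97  2.56  0.7   1.79 -0.1 ]
39.9 [-0.7 -0.7  0. ] [255. -80. 224.] [-1.76 -0.97  2.56  0.7   1.58  0.16]
37.3 [-1.  0.  0.] [245. -80. 217.] [-1.8  -0.97  2.56  0.65  1.61  0.13]
34.8 [-1.  0.  0.] [232. -83. 211.] [-1.88 -0.97  2.56  0.6   1.67  0.06]
32.5 [-0.7  0.   0.7] [249. -88. 189.] [-1.47 -0.69  2.56  0.6   1.22  0.25]
30.2 [-0.7  0.   0.7] [267. -92. 160.] [-1.25 -0.47  2.56  0.62  0.94  0.31]
```

Call:
move_arm(targets=[[1, [-0.014, 0, 0.008], 0], [1, [-0.018, 0, 0.01], 0], [0, [-0.018, 0, 0.01], 0], [0, [-0.018, 0, 0.01], 0], [0, [-0.018, 0, 0.01], 0], [0, [-0.018, 0, 0.01], 0]])

```text
time_s: 26.58
ee_pos: [430.0, -270.5, 36.8]
ee_rot: [2.528, -0.544, 1.515]
ft_force: [0.4, 0.4, 1.1]
opening: 85.2
finger_force: 0.0
```

```bash
python3 st.py; python3 go.py 425,-268,140 300,-215,260
cat > s4.py <<'E'
from sim import *
import itertools,sys
def greedy(q,n,dirs=((-1,0,0),(-1,-.5,0),(-1,-1,0),(-1,.5,0),(-1,0,.5),(-1,0,-.5),(-1,1,0),(-1,.5,.5),(-1,-.5,.5)),zmin=125):
    for i in range(n):
        best=None
        for t in dirs:
            t=np.array(t,float); z=push(q,t/np.linalg.norm(t)/4,500); p,M=fkt(z); wr=p-233*M[:,2]
            if p[2]<zmin or np.hypot(*wr[:2])<150: continue
            c=tilt(M)
            if best is None or c<best[0]: best=(c,t,z,wr)
        if best is None: print("stuck"); break
        q=best[2]; print(round(best[0],1),best[1],fkt(q)[0].round(0),'wr',best[3].round(0),q.round(2))
if __name__=="__main__":
    from cell import ctrl
    s=ctrl.read_state()
    if len(sys.argv)>2:
        q,e=ik(np.array(eval(sys.argv[2]),float),R.from_rotvec(s['ee_rot']).as_matrix(),s['joints']); print(q.round(2),e)
    else: q=np.array(s['joints'])
    greedy(q,int(sys.argv[1]))
E
for a in 300,-215,260 340,-150,250 330,-200,200; do timeout 200 python3 s4.py 16 $a;done
```

```text
26.575 j [-1.081  0.66   2.336  2.353  0.963 -1.383] p [ 430.  -270.5   36.8] open 85.2
[[0.426, -0.378, 0.822], [-0.232, -0.924, -0.304], [0.874, -0.061, -0.481]] tilt 61.23 az -20.3
p [ 430.  -270.5   36.8] tilt 61.2
[ 425. -268.  140.] [ 0.35  -0.027 -0.218] dist 103.0
[ 300. -215.  260.] [ 0.157 -0.036 -0.707] dist 181.0
[-1.63 -0.46  2.52  1.22  1.1  -0.26] 3.2444803534901306e-11
59.3 [-1.  -0.5  0. ] [ 306. -198.  239.] wr [ 117. -131.  358.] [-1.57 -0.44  2.56  1.23  1.03 -0.28]
56.9 [-1.  -0.5  0. ] [ 319. -184.  224.] wr [ 134. -122.  351.] [-1.44 -0.4   2.56  1.25  0.91 -0.26]
54.5 [-1.  -0.5  0. ] [ 333. -166.  209.] wr [ 152. -108.  344.] [-1.29 -0.35  2.56  1.29  0.78 -0.24]
52.0 [-1.   0.  -0.5] [ 310. -169.  212.] wr [ 134. -116.  356.] [-1.43 -0.43  2.56  1.12  0.92 -0.15]
49.5 [-1.  -0.5  0. ] [ 320. -147.  202.] wr [149. -99. 354.] [-1.29 -0.41  2.56  1.1   0.81 -0.06]
46.9 [-1.  0.  0.] [ 315. -153.  186.] wr [ 151. -109.  345.] [-1.3  -0.35  2.56  1.09  0.79 -0.1 ]
44.4 [-1.  -0.5  0. ] [ 323. -128.  177.] wr [165. -88. 344.] [-1.16 -0.34  2.56  1.06  0.69  0.02]

[... 2404 characters left out ...]
37  2.56  0.5   0.88  0.34]
20.8 [-1.  -0.5  0. ] [233. -77. 147.] wr [150. -76. 365.] [-1.23 -0.5   2.56  0.41  0.99  0.49]
[-1.38 -0.21  2.56  1.49  0.84 -0.52] 0.10988251698532701
56.9 [-1.   0.  -0.5] [ 313. -216.  196.] wr [ 127. -156.  323.] [-1.5  -0.21  2.56  1.35  0.92 -0.5 ]
54.8 [-1.  -0.5  0. ] [ 325. -207.  174.] wr [ 143. -153.  308.] [-1.41 -0.12  2.56  1.43  0.84 -0.56]
52.7 [-1.  -0.5  0. ] [ 338. -197.  149.] wr [ 159. -148.  291.] [-1.32 -0.02  2.56  1.54  0.76 -0.65]
50.7 [-1.   0.  -0.5] [ 315. -211.  140.] wr [ 139. -169.  288.] [-1.44 -0.01  2.56  1.4   0.83 -0.65]
48.8 [-1. -1.  0.] [ 335. -186.  126.] wr [ 163. -150.  280.] [-1.3   0.03  2.56  1.5   0.73 -0.65]
stuck
```

```bash
python3 go.py 428,-269,140 345,-150,265
```

```text
p [ 430.  -270.5   36.8] tilt 61.2
[ 428. -269.  140.] [ 0.356 -0.028 -0.207] dist 103.0
[ 345. -150.  265.] [ 0.185 -0.345 -0.658] dist 192.0
```

Call:
move_arm(targets=[[0, [0.18, -0.015, -0.1], 0], [0, [0.356, -0.028, -0.207], 0], [0, [0.41, -0.13, -0.4], 0], [0, [0.48, -0.25, -0.63], 0], [0, [0.54, -0.37, -0.865], 0], [0, [0.54, -0.37, -0.865], 0], [0, [0.54, -0.37, -0.865], 0]])

```text
time_s: 27.45
ee_pos: [344.2, -149.7, 267.0]
ee_rot: [2.519, -0.537, 1.518]
ft_force: [-0.4, -0.5, 0.3]
opening: 85.2
finger_force: 0.0
```

Call:
move_arm(targets=[[0, [-1, 0, -0.5], 0]])

```text
time_s: 27.58
ee_pos: [322.6, -141.4, 261.2]
ee_rot: [2.558, -0.543, 1.484]
ft_force: [-1.2, -0.0, 0.6]
opening: 85.4
finger_force: 0.0
```

Call:
move_arm(targets=[[0, [-1, 0, 0], 0]])

```text
time_s: 27.7
ee_pos: [325.0, -147.8, 248.1]
ee_rot: [2.572, -0.553, 1.442]
ft_force: [0.2, -0.8, -0.6]
opening: 85.5
finger_force: 0.0
```

Call:
move_arm(targets=[[0, [-1, 0, 0], 0]])

```text
time_s: 27.82
ee_pos: [330.0, -149.8, 229.6]
ee_rot: [2.613, -0.557, 1.4]
ft_force: [0.4, -0.8, -0.3]
opening: 85.2
finger_force: 0.0
```

Call:
move_arm(targets=[[0, [-1, 0, 0], 0]])

```text
time_s: 27.95
ee_pos: [334.1, -153.4, 210.9]
ee_rot: [2.647, -0.559, 1.359]
ft_force: [0.2, 0.2, 0.9]
opening: 85.6
finger_force: 0.0
```

```bash
python3 st.py; python3 s4.py 14
```

```text
27.95 j [-1.226 -0.385  2.564  1.267  0.717 -0.157] p [ 334.1 -153.4  210.9] open 85.6
[[0.53, -0.373, 0.762], [-0.271, -0.926, -0.264], [0.803, -0.066, -0.592]] tilt 53.72 az -19.1
51.1 [-1.   0.  -0.5] [ 314. -151.  217.] wr [142. -93. 364.] [-1.34 -0.49  2.56  1.08  0.85 -0.02]
48.4 [-1.  0.  0.] [ 309. -155.  203.] wr [ 143. -102.  357.] [-1.34 -0.44  2.56  1.05  0.83 -0.04]
45.9 [-1.  0.  0.] [ 302. -161.  188.] wr [ 142. -113.  351.] [-1.37 -0.39  2.56  1.02  0.83 -0.07]
43.3 [-1.  -0.5  0. ] [ 309. -138.  182.] wr [155. -94. 351.] [-1.24 -0.39  2.56  0.97  0.75  0.06]
40.7 [-1.  0.  0.] [ 301. -140.  171.] wr [ 154. -101.  348.] [-1.26 -0.37  2.56  0.93  0.76  0.06]
38.1 [-1.  0.  0.] [ 290. -143.  162.] wr [ 151. -109.  345.] [-1.3  -0.35  2.56  0.87  0.78  0.06]
35.6 [-1.  -0.5  0. ] [ 292. -117.  160.] wr [160. -86. 350.] [-1.19 -0.39  2.56  0.78  0.75  0.24]
32.9 [-1.  0.  0.] [ 279. -115.  158.] wr [155. -89. 353.] [-1.23 -0.41  2.56  0.7   0.8   0.27]
30.4 [-1.  0.  0.] [ 263. -114.  159.] wr [147. -93. 360.] [-1.3  -0.46  2.56  0.62  0.89  0.29]
27.9 [-1.   0.   0.5] [ 265. -119.  137.] wr [ 158. -102.  343.] [-1.24 -0.34  2.56  0.63  0.78  0.28]
25.5 [-1.  0.  0.] [ 245. -120.  140.] wr [ 145. -109.  350.] [-1.34 -0.39  2.56  0.55  0.89  0.27]
23.2 [-1.  -0.5  0.5] [256. -99. 128.] wr [165. -91. 342.] [-1.17 -0.33  2.56  0.52  0.79  0.42]
20.9 [-1.  0.  0.] [235. -96. 137.] wr [152. -94. 354.] [-1.26 -0.42  2.56  0.44  0.92  0.42]
18.6 [-1.  -0.5  0.5] [242. -69. 129.] wr [168. -69. 350.] [-1.09 -0.39  2.56  0.39  0.85  0.61]
```

Call:
move_arm(targets=[[0, [-1, 0, -0.5], 0]])

```text
time_s: 28.08
ee_pos: [315.1, -150.0, 217.4]
ee_rot: [2.69, -0.563, 1.319]
ft_force: [0.1, -0.4, 1.9]
opening: 85.5
finger_force: 0.0
```

Call:
move_arm(targets=[[0, [-1, 0, 0], 0]])

```text
time_s: 28.2
ee_pos: [312.2, -157.5, 206.9]
ee_rot: [2.705, -0.561, 1.28]
ft_force: [0.1, 0.2, -0.5]
opening: 85.5
finger_force: 0.0
```

Call:
move_arm(targets=[[0, [-1, 0, 0], 0]])

```text
time_s: 28.32
ee_pos: [308.8, -164.7, 191.6]
ee_rot: [2.74, -0.562, 1.239]
ft_force: [-0.2, 0.2, 0.6]
opening: 85.4
finger_force: 0.0
```

Call:
move_arm(targets=[[0, [-1, -0.5, 0], 0]])

```text
time_s: 28.45
ee_pos: [319.1, -144.0, 183.5]
ee_rot: [2.766, -0.574, 1.195]
ft_force: [0.3, -0.4, -0.9]
opening: 85.5
finger_force: 0.0
```

Call:
move_arm(targets=[[0, [-1, 0, 0], 0]])

```text
time_s: 28.58
ee_pos: [317.8, -144.7, 170.1]
ee_rot: [2.8, -0.561, 1.153]
ft_force: [0.1, -1.0, -0.3]
opening: 85.4
finger_force: 0.0
```

Call:
move_arm(targets=[[0, [-1, 0, 0], 0]])

```text
time_s: 28.7
ee_pos: [313.7, -151.2, 155.9]
ee_rot: [2.828, -0.564, 1.11]
ft_force: [-0.6, -1.0, 0.7]
opening: 85.5
finger_force: 0.0
```

Call:
move_arm(targets=[[0, [-1, -0.5, 0], 0]])

```text
time_s: 28.82
ee_pos: [323.5, -128.2, 147.6]
ee_rot: [2.848, -0.577, 1.063]
ft_force: [0.4, -1.4, -1.5]
opening: 85.8
finger_force: 0.0
```

Call:
move_arm(targets=[[0, [-1, 0, 0], 0]])

```text
time_s: 28.95
ee_pos: [322.3, -125.6, 134.1]
ee_rot: [2.878, -0.566, 1.018]
ft_force: [-0.0, -0.5, 0.3]
opening: 85.5
finger_force: 0.0
```

```bash
python3 st.py; python3 s4.py 15
```

```text
28.95 j [-1.068 -0.178  2.564  1.103  0.532 -0.028] p [ 322.3 -125.6  134.1] open 85.5
[[0.719, -0.35, 0.601], [-0.326, -0.933, -0.154], [0.614, -0.086, -0.784]] tilt 38.34 az -14.3
35.8 [-1.   0.  -0.5] [ 300. -122.  150.] wr [168. -90. 339.] [-1.15 -0.31  2.56  0.85  0.67  0.18]
33.1 [-1.  0.  0.] [ 290. -122.  144.] wr [165. -94. 339.] [-1.18 -0.31  2.56  0.77  0.7   0.22]
30.5 [-1.  0.  0.] [ 276. -122.  141.] wr [ 160. -100.  342.] [-1.22 -0.33  2.56  0.7   0.75  0.24]
28.0 [-1.  0.  0.] [ 259. -123.  141.] wr [ 151. -106.  347.] [-1.3  -0.37  2.56  0.62  0.83  0.25]
25.7 [-1.  -0.5  0. ] [253. -94. 150.] wr [153. -80. 360.] [-1.22 -0.46  2.56  0.52  0.89  0.42]
23.2 [-1.   0.   0.5] [254. -95. 134.] wr [163. -85. 348.] [-1.17 -0.37  2.56  0.49  0.81  0.45]
20.9 [-1.  0.  0.] [232. -91. 144.] wr [149. -85. 362.] [-1.26 -0.47  2.56  0.42  0.96  0.45]
18.5 [-1.   0.   0.5] [228. -92. 133.] wr [154. -91. 354.] [-1.24 -0.42  2.56  0.39  0.92  0.47]
16.3 [-1.  -0.5  0.5] [234. -64. 127.] wr [169. -65. 351.] [-1.07 -0.39  2.56  0.33  0.87  0.66]
14.3 [-1.  0.  0.] [209. -53. 146.] wr [152. -57. 371.] [-1.16 -0.56  2.56  0.27  1.07  0.65]
12.1 [-1.   0.   0.5] [200. -44. 146.] wr [151. -51. 373.] [-1.14 -0.57  2.56  0.23  1.11  0.69]
10.0 [-1.   0.   0.5] [188. -34. 149.] wr [149. -42. 378.] [-1.13 -0.62  2.56  0.19  1.17  0.73]
stuck
```

Call:
move_arm(targets=[[0, [-1, 0, -0.5], 0]])

```text
time_s: 29.08
ee_pos: [300.7, -122.2, 150.0]
ee_rot: [2.91, -0.573, 0.969]
ft_force: [0.5, 0.1, 1.3]
opening: 85.6
finger_force: 0.0
```

Call:
move_arm(targets=[[0, [-1, 0, 0], 0]])

```text
time_s: 29.2
ee_pos: [292.3, -124.8, 147.7]
ee_rot: [2.923, -0.571, 0.927]
ft_force: [0.7, -0.2, -0.4]
opening: 85.3
finger_force: 0.0
```

Call:
move_arm(targets=[[0, [-1, 0, 0], 0]])

```text
time_s: 29.32
ee_pos: [281.9, -126.5, 144.2]
ee_rot: [2.95, -0.572, 0.88]
ft_force: [0.3, -0.5, 0.6]
opening: 85.2
finger_force: 0.0
```

Call:
move_arm(targets=[[0, [-1, 0, 0], 0]])

```text
time_s: 29.45
ee_pos: [268.0, -129.5, 143.8]
ee_rot: [-2.973, 0.571, -0.833]
ft_force: [0.1, 0.4, 0.8]
opening: 85.4
finger_force: 0.0
```

Call:
move_arm(targets=[[0, [-1, -0.5, 0], 0]])

```text
time_s: 29.58
ee_pos: [266.3, -103.1, 151.6]
ee_rot: [-2.978, 0.579, -0.783]
ft_force: [-0.4, -0.1, -0.3]
opening: 85.4
finger_force: 0.0
```

Call:
move_arm(targets=[[0, [-1, 0, 0.5], 0]])

```text
time_s: 29.7
ee_pos: [273.0, -104.8, 133.2]
ee_rot: [-2.991, 0.566, -0.743]
ft_force: [0.2, -1.4, -0.3]
opening: 85.7
finger_force: 0.0
```

Call:
move_arm(targets=[[0, [-1, 0, 0], 0]])

```text
time_s: 29.82
ee_pos: [257.2, -101.4, 136.1]
ee_rot: [-2.986, 0.561, -0.675]
ft_force: [-0.3, 0.2, 0.6]
opening: 85.5
finger_force: 0.0
```

Call:
move_arm(targets=[[0, [-1, 0, 0.5], 0]])

```text
time_s: 29.95
ee_pos: [260.2, -107.3, 119.5]
ee_rot: [-2.996, 0.562, -0.634]
ft_force: [0.3, -1.5, 0.5]
opening: 85.4
finger_force: 0.0
```

```bash
python3 st.py; python3 s4.py 10
```

```text
29.95 j [-1.168 -0.277  2.563  0.554  0.721  0.378] p [ 260.2 -107.3  119.5] open 85.4
[[0.852, -0.342, 0.397], [-0.353, -0.934, -0.046], [0.387, -0.101, -0.917]] tilt 23.57 az -6.7
21.2 [-1.  0.  0.] [ 241. -107.  126.] wr [ 157. -101.  343.] [-1.24 -0.34  2.56  0.47  0.83  0.39]
19.1 [-1.  -0.5  0. ] [233. -75. 141.] wr [156. -73. 361.] [-1.18 -0.47  2.56  0.38  0.94  0.55]
16.6 [-1.   0.   0.5] [229. -72. 132.] wr [162. -73. 355.] [-1.14 -0.42  2.56  0.34  0.91  0.6 ]
14.5 [-1.  -0.5  0.5] [234. -38. 126.] wr [176. -41. 352.] [-0.93 -0.4   2.56  0.28  0.86  0.84]
12.5 [-1.  0.  0.] [209. -21. 145.] wr [158. -24. 373.] [-0.96 -0.57  2.56  0.22  1.05  0.87]
10.2 [-1.   0.   0.5] [199.  -2. 146.] wr [157.  -6. 376.] [-0.87 -0.59  2.56  0.17  1.08  0.99]
8.2 [-1.   0.   0.5] [185.  23. 148.] wr [152.  20. 379.] [-0.73 -0.63  2.56  0.11  1.11  1.16]
7.0 [-1.  -0.5  0.5] [170.  75. 142.] wr [142.  75. 373.] [-0.33 -0.57  2.56  0.05  1.04  1.58]
5.5 [-1.   0.5  0.5] [143.  89. 148.] wr [121.  93. 380.] [-0.21 -0.64  2.56  0.    1.12  1.72]
5.0 [-1.   0.   0.5] [106. 128. 139.] wr [ 87. 136. 371.] [ 0.2  -0.56  2.56 -0.06  1.07  2.16]
```

```bash
sed -i 's/(-1,-.5,.5))/(-1,-.5,.5),(-1,.5,1),(-1,0,1))/; s/<150: continue/<140: continue/' s4.py; for a in 280,-30,170 270,60,170 270,110,160; do timeout 200 python3 s4.py 10 $a;done
```

```text
[-0.77 -0.45  2.48  0.34  0.8   0.97] 3.4401282071377227e-10
22.2 [-1.   0.5  0.5] [259. -41. 143.] wr [171. -31. 359.] [-0.91 -0.46  2.56  0.39  0.8   0.79]
19.6 [-1.   0.   0.5] [260. -26. 129.] wr [183. -17. 348.] [-0.78 -0.38  2.56  0.32  0.71  0.94]
17.3 [-1.   0.5  0. ] [236. -38. 142.] wr [167. -31. 364.] [-0.94 -0.49  2.56  0.29  0.89  0.84]
14.8 [-1.   0.   0.5] [233. -23. 134.] wr [173. -16. 359.] [-0.82 -0.45  2.56  0.22  0.85  0.99]
12.4 [-1.   0.5  0.5] [223. -36. 130.] wr [173. -31. 357.] [-0.9  -0.44  2.56  0.2   0.88  0.93]
10.0 [-1.   0.   0.5] [217. -19. 125.] wr [177. -15. 355.] [-0.8  -0.42  2.56  0.14  0.87  1.06]
7.6 [-1.   0.5  0.5] [205. -32. 125.] wr [174. -29. 356.] [-0.88 -0.43  2.56  0.12  0.92  0.99]
5.3 [-1.   0.   0.5] [197. -15. 126.] wr [175. -13. 358.] [-0.8  -0.44  2.56  0.07  0.95  1.1 ]
3.2 [-1.   0.5  0.5] [180. -26. 132.] wr [167. -25. 364.] [-0.91 -0.5   2.56  0.05  1.04  1.01]
1.2 [-1.   0.   0.5] [166.  -8. 139.] wr [161.  -7. 372.] [-0.85 -0.56  2.56  0.02  1.13  1.08]
[-0.27 -0.44  2.48  0.1   0.7   1.6 ] 2.2321874531058814e-14
22.4 [-1.   
[... 1264 characters left out ...]
6 -0.52  2.56 -0.21  0.8   2.24]
19.4 [-1.  1.  0.] [130. 109. 164.] wr [ 57. 137. 384.] [ 0.27 -0.67  2.56 -0.24  0.99  2.33]
19.1 [-1.  -0.5  0. ] [ 95. 150. 147.] wr [ 24. 176. 367.] [ 0.73 -0.46  2.54 -0.37  0.93  2.88]
16.3 [-1.   0.   0.5] [ 81. 156. 130.] wr [ 19. 177. 354.] [ 0.75 -0.42  2.56 -0.32  0.89  2.88]
13.5 [-1.  0.  0.] [ 55. 159. 133.] wr [  2. 174. 359.] [ 0.82 -0.46  2.56 -0.26  0.95  2.88]
10.7 [-1.  -0.5  0. ] [ 43. 175. 127.] wr [  0. 181. 356.] [ 0.87 -0.41  2.55 -0.2   0.91  2.88]
8.1 [-1.  0.  0.] [ 17. 175. 127.] wr [-15. 175. 357.] [ 0.94 -0.44  2.56 -0.14  0.94  2.88]
5.5 [-1.   0.5  0.5] [ -3. 173. 127.] wr [-25. 172. 359.] [ 0.99 -0.45  2.56 -0.1   0.98  2.88]
```

```bash
python3 go.py 280,-30,170
```

```text
p [ 260.2 -107.3  119.5] tilt 23.6
[280. -30. 170.] [ 0.036 -0.336 -0.168] dist 94.0
```

Call:
move_arm(targets=[[0, [0.02, -0.17, -0.08], 0], [0, [0.036, -0.336, -0.168], 0], [0, [0.036, -0.336, -0.168], 0]])

```text
time_s: 30.32
ee_pos: [280.5, -27.2, 169.9]
ee_rot: [-2.994, 0.552, -0.631]
ft_force: [-0.1, -0.4, -1.5]
opening: 85.2
finger_force: 0.0
```

Call:
move_arm(targets=[[0, [-1, 0.5, 0.5], 0]])

```text
time_s: 30.45
ee_pos: [259.6, -38.6, 143.7]
ee_rot: [-3.001, 0.548, -0.606]
ft_force: [-1.2, -0.0, -0.6]
opening: 85.4
finger_force: 0.0
```

Call:
move_arm(targets=[[0, [-1, 0, 0.5], 0]])

```text
time_s: 30.58
ee_pos: [262.7, -29.3, 130.6]
ee_rot: [-3.012, 0.584, -0.557]
ft_force: [-0.2, -0.2, 0.3]
opening: 85.3
finger_force: 0.0
```

Call:
move_arm(targets=[[0, [-1, 0.5, 0], 0]])

```text
time_s: 30.7
ee_pos: [239.5, -33.2, 142.6]
ee_rot: [-3.016, 0.543, -0.495]
ft_force: [-0.2, 0.3, -0.3]
opening: 85.5
finger_force: 0.0
```

Call:
move_arm(targets=[[0, [-1, 0, 0.5], 0]])

```text
time_s: 30.82
ee_pos: [239.0, -25.0, 138.0]
ee_rot: [-3.03, 0.587, -0.463]
ft_force: [1.5, -0.1, -0.0]
opening: 85.3
finger_force: 0.0
```

Call:
move_arm(targets=[[0, [-1, 0.5, 0.5], 0]])

```text
time_s: 30.95
ee_pos: [231.8, -33.2, 132.6]
ee_rot: [-3.038, 0.562, -0.408]
ft_force: [1.0, -0.8, 0.7]
opening: 85.4
finger_force: 0.0
```

Call:
move_arm(targets=[[0, [-1, 0, 0.5], 0]])

```text
time_s: 31.08
ee_pos: [230.0, -19.2, 127.5]
ee_rot: [-3.046, 0.579, -0.36]
ft_force: [0.3, -0.1, 0.1]
opening: 85.5
finger_force: 0.0
```

Call:
move_arm(targets=[[0, [-1, 0.5, 0.5], 0]])

```text
time_s: 31.2
ee_pos: [221.4, -28.3, 125.3]
ee_rot: [-3.054, 0.563, -0.309]
ft_force: [-0.0, 0.1, 1.1]
opening: 85.2
finger_force: 0.0
```

```bash
python3 st.py; sed -i 's/(-1,0,1))/(-1,0,1),(-.5,.5,0),(-.5,0,0),(-.5,.25,.25),(0,1,0),(0,-1,0))/; s/t=np.array(t,float); z=push(q,t\/np.linalg.norm(t)\/4,500)/t=np.array(t,float); z=push(q,t\/max(1,np.linalg.norm(t))\/4,500)/' s4.py;  python3 s4.py 6
```

```text
31.2 j [-0.857 -0.422  2.564  0.185  0.866  0.968] p [221.4 -28.3 125.3] open 85.2
[[0.915, -0.351, 0.198], [-0.355, -0.935, -0.015], [0.19, -0.057, -0.98]] tilt 11.43 az -4.3
9.5 [-1.  0.  0.] [194.  -7. 147.] wr [156.  -4. 377.] [-0.87 -0.61  2.56  0.13  1.07  1.01]
7.3 [-1.   0.5  1. ] [194. -15. 137.] wr [164. -12. 369.] [-0.86 -0.53  2.56  0.1   1.02  1.03]
5.0 [-1.   0.5  1. ] [193. -26. 127.] wr [173. -24. 359.] [-0.87 -0.45  2.56  0.08  0.98  1.02]
2.8 [-1.   0.   0.5] [181.  -7. 131.] wr [170.  -6. 363.] [-0.79 -0.49  2.56  0.04  1.03  1.13]
0.9 [-1.   0.5  0.5] [161. -17. 141.] wr [158. -17. 374.] [-0.93 -0.58  2.56  0.01  1.15  1.  ]
0.2 [-0.5   0.25  0.25] [147. -24. 150.] wr [147. -24. 383.] [-1.05 -0.66  2.56 -0.    1.25  0.88]
```

Call:
move_arm(targets=[[0, [-1, 0, 0.2], 0]])

```text
time_s: 31.32
ee_pos: [203.5, -8.9, 138.3]
ee_rot: [-3.059, 0.575, -0.264]
ft_force: [0.0, 0.6, 0.1]
opening: 85.1
finger_force: 0.0
```

Call:
move_arm(targets=[[0, [-1, 0.5, 1], 0]])

```text
time_s: 31.45
ee_pos: [206.8, -17.3, 128.1]
ee_rot: [-3.072, 0.572, -0.233]
ft_force: [0.6, -1.2, -0.4]
opening: 85.7
finger_force: 0.0
```

Call:
move_arm(targets=[[0, [-1, 0.5, 0.8], 0]])

```text
time_s: 31.58
ee_pos: [203.9, -28.8, 119.3]
ee_rot: [-3.073, 0.572, -0.177]
ft_force: [-0.3, 0.2, -0.2]
opening: 85.0
finger_force: 0.0
```

Call:
move_arm(targets=[[0, [-1, 0, 0.5], 0]])

```text
time_s: 31.7
ee_pos: [196.6, -11.5, 121.0]
ee_rot: [-3.076, 0.581, -0.127]
ft_force: [0.2, -0.0, -0.0]
opening: 85.4
finger_force: 0.0
```

```bash
python3 st.py; python3 s4.py 4
```

```text
31.7 j [-0.768 -0.416  2.563  0.064  0.933  1.14 ] p [196.6 -11.5 121. ] open 85.4
[[0.928, -0.364, 0.081], [-0.365, -0.931, -0.007], [0.078, -0.023, -0.997]] tilt 4.68 az -4.7
2.5 [-1.   0.5  0.5] [182. -22. 127.] wr [172. -21. 360.] [-0.86 -0.46  2.56  0.04  1.02  1.07]
0.5 [-1.   0.   0.5] [168.  -2. 134.] wr [166.  -1. 367.] [-0.78 -0.52  2.56  0.    1.1   1.16]
0.2 [-0.5  0.   0. ] [150.  11. 148.] wr [151.  11. 381.] [-0.8  -0.65  2.56 -0.    1.23  1.14]
0.2 [ 0. -1.  0.] [173.  69. 148.] wr [174.  69. 381.] [-0.29 -0.45  2.49 -0.    1.1   1.66]
```

Call:
move_arm(targets=[[0, [-1, 0.5, 0.5], 0]])

```text
time_s: 31.82
ee_pos: [181.6, -19.5, 128.9]
ee_rot: [-3.081, 0.565, -0.084]
ft_force: [0.3, -0.5, -0.1]
opening: 85.4
finger_force: 0.0
```

Call:
move_arm(targets=[[0, [-1, 0, 0.5], 0]])

```text
time_s: 31.95
ee_pos: [168.7, -1.5, 137.6]
ee_rot: [-3.085, 0.584, -0.047]
ft_force: [0.9, 0.5, -0.5]
opening: 85.1
finger_force: 0.0
```

```bash
cat > m2.py <<'E'
from h import *
import sys
# cup/blob position by depth: args x y r
for n in("top","scene"):
    im,d,c=grab(n); P=cloud(d,c); 
    for a in sys.argv[1:]:
        x,y,r,z0=eval(a); m=(d>0)&(np.hypot(P[...,0]-x,P[...,1]-y)<r)&(P[...,2]>z0)&(P[...,2]<120)
        Q=P[m]; t=Q[Q[:,2]>np.percentile(Q[:,2],97)-6]
        A=np.c_[2*t[:,:2],np.ones(len(t))]; s=np.linalg.lstsq(A,(t[:,:2]**2).sum(1),rcond=None)[0]
        rr=cv2.minAreaRect(t[:,:2].astype(np.float32)); rq=cv2.minAreaRect(Q[:,:2].astype(np.float32))
        print(n,a,'zmax',np.percentile(Q[:,2],97).round(1),'circ',s[:2].round(1),np.sqrt(s[2]+s[:2]@s[:2]).round(1),'toprect',np.round(rr[0],1),np.round(rr[1],1),round(rr[2],1),'rect',np.round(rq[0],1),np.round(rq[1],1),round(rq[2],1))
    cv2.imwrite(f"pics/{n}_m2.png",im)
E
python3 st.py; python3 m2.py 430,-270,50,12; python3 s4.py 2
```

```text
31.95 j [-0.807 -0.555  2.563  0.021  1.111  1.129] p [168.7  -1.5 137.6] open 85.1
[[0.93, -0.365, 0.03], [-0.366, -0.931, -0.004], [0.029, -0.007, -1.0]] tilt 1.73 az -7.1
top 430,-270,50,12 zmax 63.5 circ [ 430.1 -269.5] 32.5 toprect [ 429.5 -269.5] [65.9 67.7] 0.1 rect [ 429.4 -269.6] [66.  67.7] 0.7
scene 430,-270,50,12 zmax 60.4 circ [ 432.  -273.2] 32.6 toprect [ 431.5 -273.4] [70.1 65.8] 33.7 rect [ 431.6 -273.4] [70.1 65.9] 33.7
0.2 [-1.   0.5  0.5] [146.  -8. 152.] wr [146.  -7. 385.] [-0.96 -0.69  2.56 -0.    1.27  0.98]
0.2 [0. 1. 0.] [126. -67. 155.] wr [126. -66. 388.] [-1.44 -0.73  2.56 -0.    1.31  0.5 ]
```

Call:
move_arm(targets=[[0, [-0.9, 0.45, 0.45], 0]])

```text
time_s: 32.17
ee_pos: [145.7, -7.1, 152.4]
ee_rot: [-3.09, 0.563, -0.013]
ft_force: [0.5, -1.0, 0.0]
opening: 85.5
finger_force: 0.0
```

```bash
python3 st.py; python3 go.py 300,-140,145 431,-271,130 431,-271,43
```

```text
32.175 j [-0.989 -0.709  2.564  0.007  1.283  0.94 ] p [145.7  -7.1 152.4] open 85.5
[[0.936, -0.353, 0.008], [-0.353, -0.936, -0.0], [0.008, -0.003, -1.0]] tilt 0.47 az -2.5
p [145.7  -7.1 152.4] tilt 0.5
[ 300. -140.  145.] [0.765 0.28  0.035] dist 204.0
[ 431. -271.  130.] [0.675 0.306 0.064] dist 186.0
[ 431. -271.   43.] [-0.003  0.001  0.348] dist 87.0
```

Call:
move_arm(targets=[[0, [0.2, 0.07, 0.01], 0], [0, [0.4, 0.15, 0.02], 0], [0, [0.6, 0.22, 0.03], 0], [0, [0.765, 0.28, 0.035], 0], [0, [0.765, 0.28, 0.035], 0]])

```text
time_s: 32.8
ee_pos: [300.0, -144.4, 144.6]
ee_rot: [3.086, -0.578, 0.015]
ft_force: [-0.4, 1.1, -0.5]
opening: 85.2
finger_force: 0.0
```

Call:
move_arm(targets=[[0, [0.2, 0.09, 0.02], 0], [0, [0.4, 0.18, 0.04], 0], [0, [0.58, 0.26, 0.055], 0], [0, [0.675, 0.306, 0.064], 0], [0, [0.675, 0.306, 0.064], 0], [0, [0.675, 0.306, 0.064], 0]])

```text
time_s: 33.55
ee_pos: [427.1, -275.0, 132.2]
ee_rot: [3.084, -0.579, 0.016]
ft_force: [-0.2, 0.2, -0.4]
opening: 85.4
finger_force: 0.0
```

```bash
python3 st.py; python3 go.py 431,-271,43
python3 - <<'E'
from h import *
im,d,c=grab("wrist"); cv2.imwrite("pics/w5.png",im)
P=cloud(d,c); m=(d>0)&(np.hypot(P[...,0]-431,P[...,1]+271)<50)&(P[...,2]>52)&(P[...,2]<75); t=P[m]
A=np.c_[2*t[:,:2],np.ones(len(t))]; s=np.linalg.lstsq(A,(t[:,:2]**2).sum(1),rcond=None)[0]; print(len(t),s[:2],np.sqrt(s[2]+s[:2]@s[:2]))
print(cv2.minAreaRect(t[:,:2].astype(np.float32)))
E
```

```text
33.55 j [-0.804  0.403  1.713  0.003  1.015  1.136] p [ 427.1 -275.   132.2] open 85.4
[[0.932, -0.363, 0.009], [-0.363, -0.932, -0.006], [0.011, 0.002, -1.0]] tilt 0.63 az -31.0
p [ 427.1 -275.   132.2] tilt 0.6
[ 431. -271.   43.] [ 0.005 -0.021  0.357] dist 89.0
1611 [ 429.79575524 -271.12043382] 31.979367469817884
((429.5094299316406, -270.757568359375), (67.6326675415039, 67.8939208984375), 68.78160858154297)
```

Call:
move_arm(targets=[[0, [0.003, -0.02, 0.05], 0], [0, [0.003, -0.02, 0.15], 0], [0, [0.003, -0.02, 0.25], 0], [0, [0.003, -0.02, 0.33], 0], [0, [0.003, -0.02, 0.355], 0], [1, [0.003, -0.02, 0.355], 0], [1, [0.003, -0.02, 0.355], 0], [1, [0.003, -0.02, 0.355], 0], [1, [0.003, -0.02, 0.355], 0], [1, [0.003, -0.02, 0.355], 0], [1, [0.003, -0.02, 0.2], 0], [1, [0.003, -0.02, 0], 0], [1, [0.003, -0.02, -0.12], 0], [1, [0.003, -0.02, -0.12], 0]], grip_force=60)

```text
time_s: 35.35
ee_pos: [430.5, -271.9, 164.9]
ee_rot: [3.079, -0.58, 0.024]
ft_force: [0.4, 0.1, -2.1]
opening: 65.3
finger_force: 67.3
```

```bash
python3 st.py; python3 go.py 490,-60,165 520,150,165 498.5,353.5,140 498.5,353.5,50
python3 - <<'E'
from ik import *
from cell import ctrl
s=ctrl.read_state();M=R.from_rotvec(s['ee_rot']).as_matrix();q=np.array(s['joints'])
for p in((490,-60,165),(520,150,165),(498.5,353.5,140),(498.5,353.5,50)):
    q,e=ik(np.array(p,float),M,q); print(q.round(2),round(e,4))
from h import *
im,d,c=grab("top"); P=cloud(d,c)
# labels & caddy
X,Y,Z=P[...,0],P[...,1],P[...,2]
hsv=cv2.cvtColor(im,cv2.COLOR_BGR2HSV)
for nm,a in(("top",(im,d,c)),("scene",grab("scene"))):
    im,d,c=a;P=cloud(d,c);Z=P[...,2];g=cv2.cvtColor(im,cv2.COLOR_BGR2HSV)
    m=(np.hypot(P[...,0]-555,P[...,1]-258)<230)&(g[...,1]<60)&(im.min(2)>120)
    k,L,S,ce=cv2.connectedComponentsWithStats(m.astype(np.uint8))
    for i in range(1,k):
        if S[i,4]>60:
            cn,_=cv2.findContours((L==i).astype(np.uint8),0,2); r=cv2.minAreaRect(onplane(cn[0].reshape(-1,2),c,24)[:,:2].astype(np.float32)); print(nm,ce[i].round(),np.round(r[0],1),np.round(r[1],1),round(r[2],1),'z',np.median(P[L==i][:,2]).round(1))
E
```

```text
35.35 j [-0.795  0.359  1.679  0.002  1.086  1.147] p [ 430.5 -271.9  164.9] open 65.3
[[0.931, -0.364, 0.013], [-0.364, -0.931, -0.011], [0.016, 0.005, -1.0]] tilt 0.98 az -39.0
p [ 430.5 -271.9  164.9] tilt 1.0
[490. -60. 165.] [-0.086 -0.876 -0.006] dist 220.0
[520. 150. 165.] [-0.194 -0.826 -0.007] dist 212.0
[498.5 353.5 140. ] [-0.378 -0.727  0.09 ] dist 206.0
[498.5 353.5  50. ] [-0.006 -0.002  0.36 ] dist 90.0
[-0.36  0.33  1.72 -0.01  1.07  1.59] 0.0
[ 0.07  0.43  1.58 -0.01  1.12  2.02] 0.0
[ 0.43  0.6   1.37 -0.02  1.16  2.38] 0.0
[ 0.43  0.71  1.44 -0.02  0.99  2.38] 0.0
top [186. 172.] [665.1 154.3] [53.5 29.1] 13.1 z 24.8
top [168. 176.] [655.5 196.4] [53.6 28.1] 13.4 z 24.9
top [145. 180.] [641.1 255.8] [55.1 27.3] 9.1 z 24.8
top [127. 183.] [630.8 301.4] [53.8 25.3] 14.7 z 24.9
top [ 95. 190.] [611.9 381.6] [53.6 73.7] 12.7 z 24.8
scene [380. 189.] [612.4 380.1] [52.7 69.9] 12.5 z 23.4
scene [359. 198.] [632.1 297.6] [52.9 24.3] 14.2 z 23.2
scene [347. 203.] [641.6 254.8] [52.5 26.4] 14.7 z 23.3
scene [329. 210.] [656.1 193.3] [51.9 28.3] 11.8 z 22.9
scene [317. 215.] [665.8 152.3] [51.  29.6] 12.2 z 23.3
```

Call:
move_arm(targets=[[1, [-0.02, -0.2, 0], 0], [1, [-0.04, -0.42, 0], 0], [1, [-0.06, -0.65, 0], 0], [1, [-0.086, -0.876, -0.006], 0]])

```text
time_s: 35.95
ee_pos: [489.2, -57.5, 162.0]
ee_rot: [3.082, -0.581, 0.014]
ft_force: [1.1, -0.6, -1.0]
opening: 65.2
finger_force: 67.4
```

Call:
move_arm(targets=[[1, [-0.05, -0.22, 0], 0], [1, [-0.1, -0.45, 0], 0], [1, [-0.15, -0.65, 0], 0], [1, [-0.194, -0.826, -0.007], 0]])

```text
time_s: 36.45
ee_pos: [518.8, 152.3, 162.1]
ee_rot: [3.081, -0.579, 0.013]
ft_force: [0.5, -1.1, -2.0]
opening: 65.1
finger_force: 67.4
```

Call:
move_arm(targets=[[1, [-0.1, -0.2, 0.02], 0], [1, [-0.2, -0.4, 0.04], 0], [1, [-0.3, -0.6, 0.07], 0], [1, [-0.378, -0.727, 0.09], 0], [1, [-0.378, -0.727, 0.09], 0], [1, [-0.378, -0.727, 0.09], 0]])

```text
time_s: 37.2
ee_pos: [497.6, 353.3, 138.4]
ee_rot: [3.08, -0.58, 0.016]
ft_force: [0.3, 0.6, -1.6]
opening: 65.3
finger_force: 67.5
```

```bash
python3 st.py; python3 go.py 498.5,353.5,60 498.5,353.5,51.5
```

```text
37.2 j [ 0.43   0.601  1.372 -0.013  1.165  2.378] p [497.6 353.3 138.4] open 65.3
[[0.931, -0.364, 0.008], [-0.364, -0.931, -0.009], [0.011, 0.005, -1.0]] tilt 0.71 az -47.2
p [497.6 353.3 138.4] tilt 0.7
[498.5 353.5  60. ] [-0.    -0.004  0.314] dist 78.0
[498.5 353.5  51.5] [-0.    -0.     0.034] dist 8.0
```

Call:
move_arm(targets=[[1, [0, 0, 0.1], 0], [1, [0, 0, 0.25], 0], [1, [0, 0, 0.32], 0], [1, [0, 0, 0.34], 0], [1, [0, 0, 0.345], 0], [1, [0, 0, 0.345], 0]])

```text
time_s: 37.95
ee_pos: [499.3, 353.5, 54.6]
ee_rot: [3.083, -0.581, 0.021]
ft_force: [0.0, 0.2, -0.5]
opening: 64.6
finger_force: 67.4
```

Call:
move_arm(targets=[[1, [0, 0, 0.008], 0], [1, [0, 0, 0.008], 0]])

```text
time_s: 38.2
ee_pos: [498.8, 353.3, 51.7]
ee_rot: [3.082, -0.58, 0.019]
ft_force: [-0.2, -0.1, -1.1]
opening: 65.1
finger_force: 67.4
```

Call:
move_arm(targets=[[1, [0, 0, 0.008], 0], [1, [0, 0, 0.008], 0]])

```text
time_s: 38.45
ee_pos: [499.1, 353.4, 50.4]
ee_rot: [3.082, -0.58, 0.02]
ft_force: [-1.4, -1.4, 4.5]
opening: 65.3
finger_force: 67.8
```

Call:
move_arm(targets=[[0, [0, 0, 0], 0], [0, [0, 0, 0], 0], [0, [0, 0, 0], 0], [0, [0, 0, -0.1], 0], [0, [0, 0, -0.25], 0], [0, [0, 0, -0.42], 0], [0, [0, 0, -0.42], 0]])

```text
time_s: 39.33
ee_pos: [498.9, 354.8, 157.9]
ee_rot: [3.085, -0.581, 0.027]
ft_force: [0.1, -0.2, -0.3]
opening: 85.4
finger_force: 0.0
```

```bash
python3 st.py; python3 go.py 555,140,150 614,-80,120; python3 m2.py 498.5,353.5,40,30 616,-84,75,16
python3 - <<'E'
import cv2
a=cv2.imread('pics/top_m2.png')[130:290,60:420]; cv2.imwrite('pics/t6.png',cv2.resize(a,None,fx=2.2,fy=2.2))
E
```

```text
39.325 j [ 0.431  0.58   1.352 -0.012  1.196  2.379] p [498.9 354.8 157.9] open 85.4
[[0.931, -0.364, 0.016], [-0.364, -0.932, -0.005], [0.017, -0.001, -1.0]] tilt 0.98 az -17.3
p [498.9 354.8 157.9] tilt 1.0
[555. 140. 150.] [0.521 0.719 0.04 ] dist 222.0
[614. -80. 120.] [0.538 0.734 0.128] dist 230.0
top 498.5,353.5,40,30 zmax 69.5 circ [497.3 354.2] 32.7 toprect [498.9 347.7] [65.4 55. ] 12.7 rect [500.3 350.1] [66.1 57.8] 19.7
top 616,-84,75,16 zmax 33.6 circ [613.9 -82.3] 33.6 toprect [614.2 -82.3] [109.5  39.4] 22.1 rect [614.6 -82.2] [110.3  40.5] 21.9
scene 498.5,353.5,40,30 zmax 65.4 circ [499.7 352.4] 32.7 toprect [500.8 352.3] [64.5 71.6] 62.3 rect [500.8 352.3] [64.5 71.6] 62.3
scene 616,-84,75,16 zmax 29.8 circ [618.1 -86.8] 34.0 toprect [617.  -86.1] [110.8  41.4] 22.6 rect [617.  -86.1] [110.8  41.4] 22.6
```

View pics/t6.png

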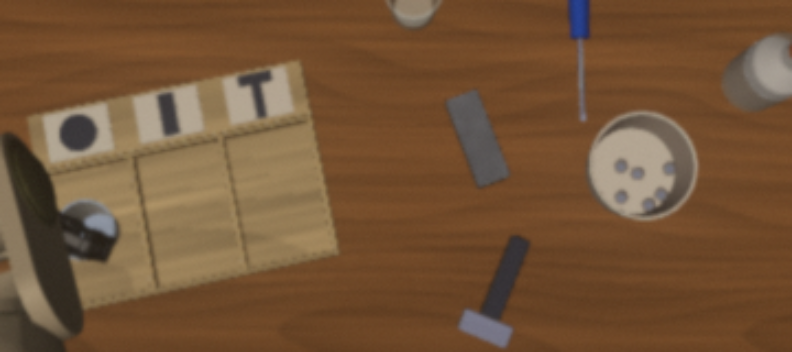

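The top view shows six balls in the tub at around (645,185), the cup standing in the disc bay at (90,230), and the stone and dresser where they were. On to the whetstone.

Call:
move_arm(targets=[[0.2, [0.12, 0.17, 0.01], -0.1], [0.2, [0.25, 0.35, 0.02], -0.2], [0.2, [0.38, 0.53, 0.03], -0.3], [0.2, [0.521, 0.719, 0.04], -0.4], [0.2, [0.521, 0.719, 0.04], -0.482], [0.2, [0.521, 0.719, 0.04], -0.482]])

```text
time_s: 40.17
ee_pos: [553.3, 138.8, 145.5]
ee_rot: [3.075, 0.596, 0.01]
ft_force: [0.3, 0.2, 0.6]
opening: 68.4
finger_force: 0.0
```

```bash
python3 st.py; python3 go.py 615.8,-84.2,90 615.8,-84.2,25
```

```text
40.175 j [ 0.044  0.511  1.503 -0.009  1.121  1.236] p [553.3 138.8 145.5] open 68.4
[[0.928, 0.373, 0.008], [0.373, -0.928, -0.008], [0.004, 0.01, -1.0]] tilt 0.64 az -44.5
p [553.3 138.8 145.5] tilt 0.6
[615.8 -84.2  90. ] [-0.102  0.918  0.231] dist 238.0
[615.8 -84.2  25. ] [-0.001 -0.003  0.26 ] dist 65.0
```

Call:
move_arm(targets=[[0.2, [-0.03, 0.23, 0.03], 0], [0.2, [-0.05, 0.46, 0.08], 0], [0.2, [-0.08, 0.7, 0.15], 0], [0.2, [-0.102, 0.918, 0.231], 0], [0.2, [-0.102, 0.918, 0.231], 0], [0.2, [-0.102, 0.918, 0.231], 0]], grip_force=40)

```text
time_s: 40.92
ee_pos: [616.6, -82.3, 91.0]
ee_rot: [3.075, 0.598, 0.012]
ft_force: [0.2, -0.0, 0.3]
opening: 68.3
finger_force: 0.0
```

```bash
python3 st.py; python3 go.py 615.8,-84.2,25
python3 - <<'E'
from h import *
im,d,c=grab("wrist"); P=cloud(d,c); m=(d>0)&(np.hypot(P[...,0]-616,P[...,1]+84)<75)&(P[...,2]>20)&(P[...,2]<40); t=P[m]
k,L,S,ce=cv2.connectedComponentsWithStats(m.astype(np.uint8)); i=1+S[1:,4].argmax(); print(S[i],cv2.minAreaRect(P[L==i][:,:2].astype(np.float32)),np.median(P[L==i][:,2]))
E
```

```text
40.925 j [-0.319  0.677  1.377 -0.004  1.076  0.869] p [616.6 -82.3  91. ] open 68.3
[[0.927, 0.375, 0.009], [0.375, -0.927, -0.007], [0.006, 0.01, -1.0]] tilt 0.68 az -37.4
p [616.6 -82.3  91. ] tilt 0.7
[615.8 -84.2  25. ] [-0.007  0.003  0.264] dist 66.0
[ 227  141   59  138 7439] ((613.9266967773438, -83.75521087646484), (109.57075500488281, 40.31201934814453), 21.892484664916992) 27.750023494783335
```

Call:
move_arm(targets=[[0.2, [-0.01, 0.004, 0.1], 0], [0.2, [-0.01, 0.004, 0.2], 0], [0.2, [-0.01, 0.004, 0.25], 0], [0.2, [-0.01, 0.004, 0.26], 0], [0.2, [-0.01, 0.004, 0.26], 0], [1, [-0.01, 0.004, 0.26], 0], [1, [-0.01, 0.004, 0.26], 0], [1, [-0.01, 0.004, 0.26], 0], [1, [-0.01, 0.004, 0.26], 0], [1, [-0.01, 0.004, 0.26], 0]])

```text
time_s: 42.22
ee_pos: [616.0, -86.0, 27.4]
ee_rot: [3.074, 0.599, 0.016]
ft_force: [-1.0, 1.2, 6.5]
opening: 39.2
finger_force: 42.1
```

```bash
python3 st.py; python3 go.py 614,-84,110 560,130,110 522.7,250.5,70 522.7,250.5,32
```

```text
42.225 j [-0.325  0.762  1.413 -0.005  0.952  0.864] p [616.  -86.   27.4] open 39.2
[[0.927, 0.375, 0.012], [0.375, -0.927, -0.008], [0.008, 0.012, -1.0]] tilt 0.82 az -34.3
p [616.  -86.   27.4] tilt 0.8
[614. -84. 110.] [-0.002 -0.006 -0.331] dist 83.0
[560. 130. 110.] [ 0.121 -0.874 -0.009] dist 221.0
[522.7 250.5  70. ] [ 0.041 -0.505  0.154] dist 132.0
[522.7 250.5  32. ] [-0.001 -0.002  0.152] dist 38.0
```

Call:
move_arm(targets=[[1, [0, 0, -0.08], 0], [1, [0, 0, -0.22], 0], [1, [0, -0.1, -0.32], 0], [1, [0.03, -0.3, -0.34], 0], [1, [0.06, -0.5, -0.34], 0], [1, [0.09, -0.7, -0.34], 0], [1, [0.119, -0.88, -0.34], 0], [1, [0.119, -0.88, -0.34], 0.05], [1, [0.119, -0.88, -0.34], 0.098], [1, [0.119, -0.88, -0.34], 0.098]])

```text
time_s: 43.48
ee_pos: [559.7, 129.9, 109.9]
ee_rot: [3.112, 0.362, 0.015]
ft_force: [-0.1, -0.6, -3.3]
opening: 39.3
finger_force: 41.3
```

```bash
python3 st.py; python3 go.py 523,250.5,80 523,250.5,33.5
```

```text
43.475 j [ 0.028  0.562  1.524 -0.009  1.046  1.371] p [559.7 129.9 109.9] open 39.3
[[0.973, 0.23, 0.011], [0.23, -0.973, -0.008], [0.009, 0.01, -1.0]] tilt 0.77 az -35.9
p [559.7 129.9 109.9] tilt 0.8
[523.  250.5  80. ] [-0.033 -0.504  0.114] dist 130.0
[523.  250.5  33.5] [-0.002 -0.002  0.186] dist 46.0
```

Call:
move_arm(targets=[[1, [-0.01, -0.13, 0.01], 0], [1, [-0.02, -0.3, 0.03], 0], [1, [-0.03, -0.45, 0.07], 0], [1, [-0.033, -0.504, 0.114], 0], [1, [-0.033, -0.504, 0.114], 0], [1, [-0.034, -0.505, 0.18], 0], [1, [-0.035, -0.506, 0.24], 0], [1, [-0.035, -0.506, 0.275], 0], [1, [-0.035, -0.506, 0.29], 0], [1, [-0.035, -0.506, 0.29], 0]])

```text
time_s: 44.72
ee_pos: [523.1, 250.3, 35.3]
ee_rot: [3.112, 0.361, 0.015]
ft_force: [-0.2, 0.3, -2.5]
opening: 39.2
finger_force: 41.4
```

```bash
python3 st.py
```

```text
44.725 j [ 0.249  0.68   1.549 -0.013  0.905  1.596] p [523.1 250.3  35.3] open 39.2
[[0.973, 0.229, 0.01], [0.229, -0.973, -0.008], [0.008, 0.01, -1.0]] tilt 0.75 az -36.8
```

Call:
move_arm(targets=[[1, [0, 0, 0.008], 0], [1, [0, 0, 0.008], 0]])

```text
time_s: 44.98
ee_pos: [523.1, 250.4, 33.5]
ee_rot: [3.112, 0.361, 0.015]
ft_force: [-0.8, -1.0, -2.4]
opening: 39.2
finger_force: 41.4
```

Call:
move_arm(targets=[[1, [0, 0, 0.004], 0], [1, [0, 0, 0.004], 0]])

```text
time_s: 45.22
ee_pos: [523.1, 250.4, 32.5]
ee_rot: [3.112, 0.361, 0.015]
ft_force: [0.3, 0.7, -2.6]
opening: 39.0
finger_force: 41.6
```

Call:
move_arm(targets=[[1, [0, 0, 0.004], 0], [1, [0, 0, 0.004], 0]])

```text
time_s: 45.48
ee_pos: [523.1, 250.5, 32.4]
ee_rot: [3.112, 0.361, 0.015]
ft_force: [-4.1, -0.9, 6.6]
opening: 39.2
finger_force: 42.7
```

Call:
move_arm(targets=[[0.38, [0, 0, 0], 0], [0.38, [0, 0, 0], 0], [0.38, [0, 0, 0], 0], [0.38, [0, 0, -0.08], 0], [0.38, [0, 0, -0.25], 0], [0.38, [0, 0, -0.4], 0], [0.38, [0, 0, -0.4], 0]])

```text
time_s: 46.35
ee_pos: [523.2, 251.6, 134.1]
ee_rot: [3.112, 0.361, 0.024]
ft_force: [1.0, -0.1, -0.8]
opening: 53.0
finger_force: 0.0
```

```bash
python3 st.py; python3 m2.py 442,-114,80,14
python3 - <<'E'
from h import *
for n in("top","scene"):
    im,d,c=grab(n);P=cloud(d,c);m=(np.hypot(P[...,0]-442,P[...,1]+114)<85)&(P[...,2]>14)
    v=im.max(2); 
    for nm,mm in(("handle",m&(v<75)),("head",m&(v>110))):
        k,L,S,ce=cv2.connectedComponentsWithStats(mm.astype(np.uint8)); i=1+S[1:,4].argmax(); r=cv2.minAreaRect(P[L==i][:,:2].astype(np.float32)); print(n,nm,S[i,4],np.round(r[0],1),np.round(r[1],1),round(r[2],1))
E
python3 go.py 480,60,140 431,-110,100
```

```text
46.35 j [ 0.251  0.542  1.485 -0.011  1.101  1.595] p [523.2 251.6 134.1] open 53.0
[[0.973, 0.229, 0.016], [0.229, -0.973, -0.006], [0.014, 0.01, -1.0]] tilt 0.98 az -21.7
top 442,-114,80,14 zmax 30.2 circ [ 434.4 -109.1] 40.4 toprect [ 441.6 -112.4] [ 58.7 124.1] 67.9 rect [ 441.4 -112.4] [ 60.3 124.5] 67.9
scene 442,-114,80,14 zmax 27.2 circ [ 437.7 -114.7] 40.5 toprect [ 441.4 -106.9] [ 56.9 127. ] 78.7 rect [ 442.9 -115.6] [ 60.1 127.5] 68.5
top handle 366 [ 454.3 -117. ] [24.4 98.1] 68.3
top head 225 [395.1 -93.9] [57.1 24.3] 68.6
scene handle 25 [ 495.  -127.9] [14.2 32.5] 34.2
scene head 93 [398.2 -98.2] [60.3 27.1] 65.3
p [521.5 251.  130. ] tilt 0.7
[480.  60. 140.] [-0.336  0.706 -0.035] dist 196.0
[ 431. -110.  100.] [-0.347  0.615  0.164] dist 181.0
```

Call:
move_arm(targets=[[0.2, [-0.11, 0.23, -0.01], 0.1], [0.2, [-0.22, 0.46, -0.02], 0.2], [0.2, [-0.336, 0.706, -0.035], 0.3], [0.2, [-0.5, 0.93, 0.02], 0.389], [0.2, [-0.6, 0.98, 0.05], 0.389], [0.2, [-0.6, 0.98, 0.05], 0.389], [0.2, [-0.6, 0.98, 0.05], 0.389]])

```text
time_s: 47.42
ee_pos: [432.5, -21.5, 119.9]
ee_rot: [3.08, -0.593, 0.018]
ft_force: [0.2, -1.0, -0.0]
opening: 67.9
finger_force: 0.0
```

```bash
python3 st.py; python3 go.py 430,-109.2,80 430,-109.2,25
python3 - <<'E'
from h import *
im,d,c=grab("wrist");P=cloud(d,c);print(len(P))
m=(np.hypot(P[...,0]-442,P[...,1]+114)<85)&(P[...,2]>14)&(P[...,2]<40)&(d>0)
k,L,S,ce=cv2.connectedComponentsWithStats(m.astype(np.uint8)); i=1+S[1:,4].argmax(); print(S[i],cv2.minAreaRect(P[L==i][:,:2].astype(np.float32)),np.median(P[L==i][:,2]))
E
```

```text
47.425 j [-0.319  0.278  1.938 -0.005  0.913  1.635] p [432.5 -21.5 119.9] open 67.9
[[0.929, -0.371, 0.01], [-0.371, -0.929, -0.008], [0.012, 0.003, -1.0]] tilt 0.73 az -36.3
p [432.5 -21.5 119.9] tilt 0.7
[ 430.  -109.2   80. ] [0.119 0.329 0.162] dist 96.0
[ 430.  -109.2   25. ] [-0.003 -0.001  0.22 ] dist 55.0
384
[ 314   67   73  153 5960] ((440.9194641113281, -113.5019302368164), (60.083560943603516, 124.05523681640625), 68.04706573486328) 23.901683149556547
```

Call:
move_arm(targets=[[0.2, [0.06, 0.17, 0.05], 0], [0.2, [0.115, 0.328, 0.12], 0], [0.2, [0.115, 0.328, 0.162], 0], [0.2, [0.115, 0.328, 0.25], 0], [0.2, [0.115, 0.328, 0.34], 0], [0.2, [0.115, 0.328, 0.375], 0], [0.2, [0.115, 0.328, 0.375], 0], [1, [0.115, 0.328, 0.375], 0], [1, [0.115, 0.328, 0.375], 0], [1, [0.115, 0.328, 0.375], 0], [1, [0.115, 0.328, 0.375], 0], [1, [0.115, 0.328, 0.375], 0], [1, [0.115, 0.328, 0.375], 0]], grip_force=80)

```text
time_s: 49.1
ee_pos: [429.7, -109.4, 27.8]
ee_rot: [3.079, -0.592, 0.02]
ft_force: [-1.9, 0.9, 8.3]
opening: 21.9
finger_force: 79.7
```

```bash
python3 st.py
python3 - <<'E'
from cell import ctrl
import numpy as np
s=ctrl.read_state(); print(s['ft_force'],s['finger_force'])
E
python3 go.py 430,-109,115 490,60,115
```

```text
49.1 j [-0.514  0.475  1.973 -0.003  0.68   1.439] p [ 429.7 -109.4   27.8] open 21.9
[[0.929, -0.371, 0.011], [-0.371, -0.929, -0.008], [0.014, 0.003, -1.0]] tilt 0.81 az -36.2
[-1.93897189  0.92588243  8.27906121] 79.6669328212738
p [ 429.7 -109.4   27.8] tilt 0.8
[ 430. -109.  115.] [ 0.005 -0.001 -0.349] dist 87.0
[490.  60. 115.] [-0.028 -0.717 -0.003] dist 179.0
```

Call:
move_arm(targets=[[1, [0, 0, -0.1], 0], [1, [0, 0, -0.25], 0], [1, [0, -0.1, -0.35], 0], [1, [-0.01, -0.3, -0.35], -0.08], [1, [-0.02, -0.5, -0.35], -0.18], [1, [-0.024, -0.717, -0.35], -0.28], [1, [-0.024, -0.717, -0.35], -0.389], [1, [-0.024, -0.717, -0.35], -0.389], [1, [-0.024, -0.717, -0.35], -0.389]])

```text
time_s: 50.22
ee_pos: [489.2, 59.6, 113.7]
ee_rot: [3.113, 0.354, 0.014]
ft_force: [-0.8, 0.4, -2.5]
opening: 22.2
finger_force: 79.6
```

```bash
python3 st.py; python3 go.py 534.4,144.4,80 534.4,144.4,35
```

```text
50.225 j [-0.114  0.403  1.773 -0.008  0.955  1.235] p [489.2  59.6 113.7] open 22.2
[[0.974, 0.225, 0.01], [0.225, -0.974, -0.008], [0.008, 0.01, -1.0]] tilt 0.73 az -37.8
p [489.2  59.6 113.7] tilt 0.7
[534.4 144.4  80. ] [ 0.251 -0.291  0.134] dist 102.0
[534.4 144.4  35. ] [-0.001 -0.002  0.18 ] dist 45.0
```

Call:
move_arm(targets=[[1, [0.08, -0.1, 0.02], 0], [1, [0.17, -0.2, 0.06], 0], [1, [0.251, -0.291, 0.12], 0], [1, [0.251, -0.291, 0.134], 0], [1, [0.251, -0.291, 0.18], 0], [1, [0.25, -0.292, 0.25], 0], [1, [0.25, -0.292, 0.3], 0], [1, [0.25, -0.292, 0.314], 0], [1, [0.25, -0.292, 0.314], 0]])

```text
time_s: 51.35
ee_pos: [534.5, 144.7, 35.0]
ee_rot: [3.112, 0.36, 0.015]
ft_force: [0.3, 0.9, -3.3]
opening: 21.9
finger_force: 79.7
```

Call:
move_arm(targets=[[1, [0, 0, 0.006], 0], [1, [0, 0, 0.006], 0]])

```text
time_s: 51.6
ee_pos: [534.5, 144.8, 33.8]
ee_rot: [3.112, 0.361, 0.016]
ft_force: [0.4, 0.1, -3.0]
opening: 22.2
finger_force: 79.7
```

```bash
python3 st.py
python3 - <<'E'
from h import *
im,d,c=grab("scene"); cv2.imwrite("pics/s7.png",cv2.resize(im[130:240,250:420],None,fx=4,fy=4))
E
```

```text
51.6 j [ 0.057  0.638  1.636 -0.011  0.857  1.404] p [534.5 144.8  33.8] open 22.2
[[0.973, 0.229, 0.011], [0.229, -0.973, -0.008], [0.009, 0.01, -1.0]] tilt 0.77 az -35.4
```

View pics/s7.png

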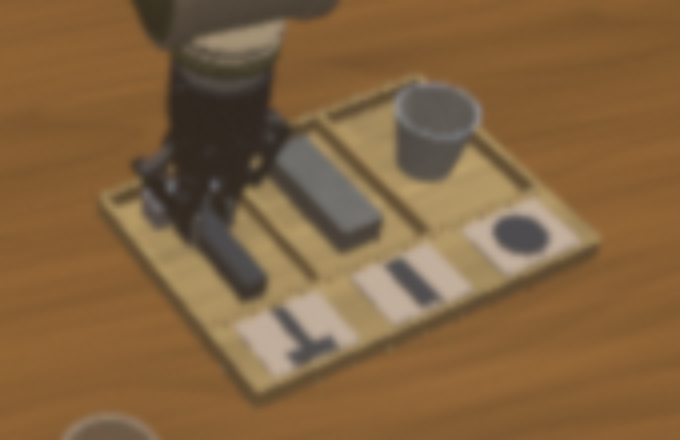

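The cup stands in the disc bay (430,130), the stone lies in the bar bay (330,190), and the dresser lies lengthwise over the T bay (230,250), about 1 mm above the floor. I lower it, release and retreat.

Call:
move_arm(targets=[[1, [0, 0, 0.004], 0], [1, [0, 0, 0.006], 0], [0.55, [0, 0, 0.006], 0], [0.55, [0, 0, 0.006], 0], [0.55, [0, 0, 0.006], 0], [0.55, [0, 0, -0.08], 0], [0.55, [0, 0, -0.25], 0], [0.55, [0, 0, -0.5], 0], [0.55, [-0.3, 0.2, -0.7], 0], [0.55, [-0.5, 0.6, -0.7], 0], [0.55, [-0.5, 0.6, -0.7], 0]])

```text
time_s: 53.02
ee_pos: [451.3, -11.2, 206.9]
ee_rot: [3.111, 0.362, 0.017]
ft_force: [0.6, -0.9, 0.0]
opening: 38.7
finger_force: 0.0
```

```bash
python3 st.py; python3 m2.py 498.5,353.5,45,30 522.7,250.5,62,25 546.7,147.4,68,24 582,-269.5,75,10 771,-5,45,12
python3 - <<'E'
import cv2
a=cv2.imread('pics/top_m2.png')[110:290,60:450]; cv2.imwrite('pics/t8.png',cv2.resize(a,None,fx=2,fy=2))
E
```

```text
53.025 j [-0.283  0.191  1.784 -0.005  1.153  1.058] p [451.3 -11.2 206.9] open 38.7
[[0.973, 0.23, 0.012], [0.23, -0.973, -0.008], [0.01, 0.011, -1.0]] tilt 0.82 az -35.1
top 498.5,353.5,45,30 zmax 69.2 circ [497.4 354.6] 32.6 toprect [497.5 354.6] [65.5 67.9] 46.8 rect [497.8 355.4] [67.3 67.3] 35.0
top 522.7,250.5,62,25 zmax 37.7 circ [522.5 251.4] 33.7 toprect [521.9 251.3] [110.1  37.9] 13.1 rect [522.  250.2] [110.4 108.1] 13.3
top 546.7,147.4,68,24 zmax 34.9 circ [538.4 150. ] 40.0 toprect [539.4 161.2] [127.4  66.5] 24.9 rect [547.  148.8] [124.9 111. ] 12.0
top 582,-269.5,75,10 zmax 73.1 circ [ 581.3 -267.5] 59.6 toprect [ 581.1 -267.7] [122.  120.9] 89.6 rect [ 581.3 -267.7] [121.1 122.5] 1.2
top 771,-5,45,12 zmax 88.5 circ [773.6  -4. ] 31.6 toprect [773.7  -3. ] [65.8 64.9] 0.9 rect [773.7  -2.9] [65.9 65.1] 0.6
scene 498.5,353.5,45,30 zmax 65.5 circ [500.  352.6] 32.6 toprect [500.  352.8] [64.5 70.6] 63.1 rect [499.9 352.8] [64.5 70.7] 62.7
scene 522.7,250.5,62,25 zmax 35.2 circ [525.6 248.9] 34.1 toprect [524.5 248.9] [110.6  42.2] 13.6 rect [528.6 231.9] [110.6  77.1] 13.6
scene 546.7,147.4,68,24 zmax 32.0 circ [543.8 142.7] 40.4 toprect [545.5 151.3] [125.8  60. ] 20.9 rect [541.2 141.5] [105.4 117.2] 64.4
scene 582,-269.5,75,10 zmax 69.7 circ [ 583.4 -271.3] 59.6 toprect [ 582.7 -271.2] [122.5 123.5] 67.7 rect [ 582.7 -271.2] [122.5 123.5] 67.7
scene 771,-5,45,12 zmax 84.4 circ [775.8  -7.9] 31.7 toprect [775.6  -7.5] [66.  66.7] 21.0 rect [775.6  -7.4] [66.1 66.7] 21.0
```

View pics/t8.png

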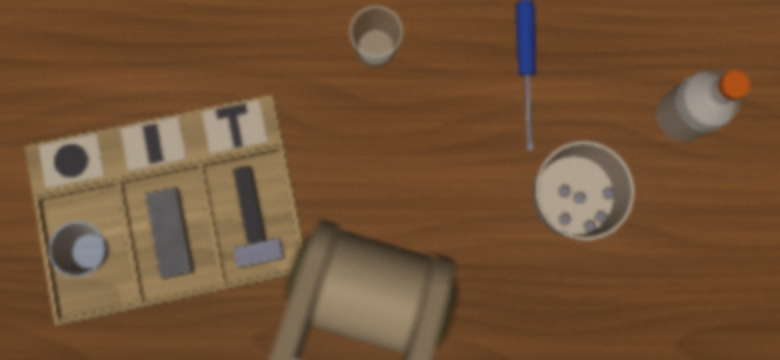

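The final top view shows the cup upright in the disc bay (78,248), the stone flat in the bar bay (170,232) and the dresser flat in the T bay (250,220). Six balls are in the standing tub (585,190), and the bottle, glass and screwdriver are where they started.

```bash
python3 -c "
from cell import ctrl; print(ctrl.job_done())"
```

```text
the job is handed in; nothing more can be done
None
```

The job is handed in at about 53 s of the 72 s limit: all six balls are in the standing tub, the cup is upright in the disc bay, the whetstone and dresser lie flat in the bar and T bays, and the bottle, glass and screwdriver stayed where they were.

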